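Roll the slats home in a serving board and raise its carry handle

ROBOT

A 6-joint arm with a two-finger parallel gripper is mounted at the origin on the work surface. World frame = base frame: x ahead of the robot, y to its left, z up, the work surface at z = 0. Lengths are in mm, angles in rad, forces in N, time in s.
With the tool pointing down it reaches from about 375 to 925 mm from the base axis. Payload 5.7 kg.
Tool frame: the origin (TCP) lies at the very end of the fingers, on their centre line; the grasp point (between the pads) lies robot.grip_point_offset behind it (robot.grip_point_offset is the distance from the TCP to the grasp point, in mm); z points along the fingers, y is the line along which they close (so a half turn about z gives the same grasp; the last joint's range is limited). The gripper opens to 88 mm and grips with 3 to 60 N. Pads are 20 mm wide; open, the fingers measure 115 mm over their backs; the gripper's body (75 mm by 178 mm) begins 61 mm behind the grasp point.
Start: joints at [1.206, 0.359, 1.51, -0, 1.272, -0.115], TCP at [148.32, 581.346, 222.623] pointing down, gripper open.
Joint ranges: [-2.97, 2.97], [-1.01, 2.36], [0.21, 2.38], [-0.96, 4.11], [0.2, 2.71], [-2.98, 2.98]. Speed limits (rad/s): [2.39, 2.39, 3.14, 3.14, 3.14, 3.14].

INTERFACE

Orientations are given as a rotation vector (axis times angle).
In Python, from rig import get_obs, vision, workorder, robot gives the robot as it stands. The module is installed in compiled form; this text tells all that it offers.
- The arm moves only by the tool send_rows, never from a script. Its argument "commands" is a list of rows, each an object of numbers: "claw": the opening, from 0 (shut) to 1 (fully open); "dx", "dy", "dz": the shift along the tool's x, y, z normalised to -1 to 1, where 1 is 0.12 m; "ax", "ay", "az": the turn, a rotation vector about the tool's x, y, z normalised to -1 to 1, where 1 is 180 degrees. In form: [{"claw": .., "dx": .., "dy": .., "dz": .., "ax": .., "ay": .., "az": ..}, ...]. A call has exactly 8 rows; each row is the pose to reach, as a shift and turn from the pose commanded when the call began, along the tool's axes at that moment, turning the shorter way round; what a row does not reach only later rows make up. A row lasts 1/12 s, in which the tool goes at most 41.7 mm and 7.16 degrees, less where a joint would pass 70% of its speed; a pose out of reach is approached as far as the arm can. A call with a number of a shift or a turn outside -1 to 1 is refused whole. A call with a gripper value outside its range is refused whole. The fingers move at their own pace and stop on an object; "grip_force" is the grip in N (left out, the last holds). Time passes only in rows, so rows that repeat a pose let the fingers close, or fill a call up. It gives the time, the measured TCP pose, the force, the opening and the grip force at its end, in the units of the state.
- get_obs(): the state, without advancing time (a new reading comes with each control period).
- vision.read_camera(name): name is "scene" or "top" or "wrist"; returns a dict with "image" (480x640x3 uint8, red, green, blue), "K" (3x3 intrinsics, pixels), "world_from_camera" (4x4, takes a point from camera to world coordinates). Camera axes: x right, y down, z forward; pixel columns grow to the right and rows downward; lengths in mm; the calibration is good to about 2 mm. A picture is of the moment at which its call begins. There is no depth.
- workorder.close_job(): hands the job in; it is judged then, once.
The state is a dict: "time_s": time; "qpos": joint angles; "qd": joint speeds; "effort": joint torques, N m; "position": TCP position; "tcp_rot": TCP orientation; "ft_force": force on the tool from outside, world axes, zero at the start; "torque": the same for the moment, N m; "width": finger opening in mm; "finger_force": force on a finger pad.
Only numpy, scipy, OpenCV 4.12 (cv2) and the standard library are available. Lean on these libraries where they do the work, as an engineer would, in place of code of your own. Each camera call takes 0.05 s, during which the arm holds its last target. There are 200 camera calls.

TASK

Take the sprung hand roller from its stand and roll it along the serving board with steady, moderate downward pressure until all five loose bamboo slats are pushed fully home; press them only with the roller, never with the fingers, and do not slam it. Then put the roller back standing upright on its stand and let go, and after that swing the board's carry handle up from flat and over, until it rests by itself against its stop just past upright. Leave the lunchbox, jar, bowl and spoon where they are.

Things in the scene. Friction and masses are not known exactly. Their poses are not given: they have to be found in the camera images.
- board: Fixed serving board of brown wood, 130 mm (its x) by 204 mm (its y, long axis), rim 20 mm high. Origin at the middle of its underside, on the table; z up. Five light bamboo slats lie side by side in it, each 110 mm (x) by 31.5 mm (y), centred at y = -66, -33, 0, 33, 66 mm. Slat tops are 23.5 mm above the table when proud, 20.5 mm when home. Handle arms lie at x = +-76 mm, 12 mm high.
- stand: Low fixed stand left or right of the board, 136 mm (its x) by 66 mm (its y). Origin at the middle of its underside. Two ledges, tops 16 mm high, at x = 41 to 68 mm either side; the 82 mm gap between has its floor at 4 mm. The roller's feet stand on the ledges, drum hanging free in the gap, drum axis along the stand's x; parked, the roller's origin is 24 mm above the stand's.
- roller: Hand roller, 0.46 kg. Origin at the middle of the drum's axle; x along the drum axis (both ways alike), z up. Wooden drum, radius 18 mm, 72 mm long, in a steel yoke 112 mm (x) by 50 mm (y) over its feet. Feet at x = 41 to 56 mm either side, undersides 8 mm below the origin (10 mm above the drum's lowest line). Yoke's top plate 92 x 34 mm, its top 36 mm above the origin; grip block above.
- roller_grip (a point): Middle of the roller's dark wooden grip block, 46 mm (x) by 28 mm (y) by 50 mm high; 77 mm above the drum axle when the spring is not pressed, so the block spans 52 to 102 mm above the axle. Axes as the roller's. The block slides on a spring guide above the yoke.
- plunger (a joint): How far the grip block is pressed down towards the roller's yoke, m: 0 released, 0.014 at the hard stop. Moves from about 6 N on, then 0.6 N more per mm: 8 to 10 mm of press puts about 11 to 12 N on the drum.
- drum (a joint): Turn of the roller's drum in its yoke, rad; 0 at the start, about 55 rad per metre rolled.
- bail_grip (a point): Middle of the carry handle's round dark wooden grip, 14 mm thick, 70 mm long along the board's x. The handle is a U of 7 mm steel rod hinged at the middle of the board's long sides, about a line along the board's x, 12 mm above its origin. The grip is 142 mm from that line: flat it is at board y = -142 mm, 12 mm above the table; at its stop y = +32 mm, 150 mm.
- bail (a joint): Carry handle angle, rad: 0 lying flat beyond the board's -y end, 1.57 upright, 1.80 at its stop, where it leans towards the board's +y end. The hinge is nearly free: let go before upright it falls back flat, past upright it drops on to its stop and stays there. Mass 0.14 kg.
- lunchbox: Purple lunchbox, 146 x 91 x 53 mm, standing on the other side of the board from the stand. Origin at the middle of its underside. Leave alone.
- jar: Closed glass jar, 72 mm across, 100 mm high, beyond the board. Origin at the middle of its underside. Leave alone.
- bowl: White ceramic bowl, 120 mm across, 55 mm high, beyond the board. Origin at the middle of its underside. Leave alone.
- spoon: Bamboo spoon 200 mm long, lying beyond the board. Leave alone.
- slat1 (a joint): How far slat 1 (centred at board y = -66 mm) is pressed, m: 0 proud, 0.003 home (its stop). A tight push fit: moves down only under more than about 5 N, and stays where it is pushed.
- slat2 (a joint): How far slat 2 (centred at board y = -33 mm) is pressed, m: 0 proud, 0.003 home (its stop). A tight push fit: moves down only under more than about 5 N, and stays where it is pushed.
- slat3 (a joint): How far slat 3 (centred at board y = 0 mm) is pressed, m: 0 proud, 0.003 home (its stop). A tight push fit: moves down only under more than about 5 N, and stays where it is pushed.
- slat4 (a joint): How far slat 4 (centred at board y = 33 mm) is pressed, m: 0 proud, 0.003 home (its stop). A tight push fit: moves down only under more than about 5 N, and stays where it is pushed.
- slat5 (a joint): How far slat 5 (centred at board y = 66 mm) is pressed, m: 0 proud, 0.003 home (its stop). A tight push fit: moves down only under more than about 5 N, and stays where it is pushed.
Not all that is in view belongs to the job. What is shaped like the roller but pink, red or turquoise is not meant.

How it is judged:
By the outcome, as a careful person would: the job done as asked, in the order asked, and still so for the second after the job is handed in, with the robot touching nothing.
It also fails if it takes over 69 s, if anything falls off the work surface, if the arm or the gripper's body presses on something with over 40 N, if the wrist force passes 120 N, or if a joint passes its speed limit or range.

## Working session

There is one attempt and no reset: what is moved stays moved. The work goes in short steps, Python scripts to look and compute and a tool call to move; the robot and the scene stay as the last step left them, time stands still between calls to the robot, and variables do not carry over. Pictures are saved under pics/ and viewed, at most 10 in all, crops included, and the job is handed in when it is done.

Besides the shell and the picture viewer there is one more tool, called after ">>>" by a JSON object that holds its "api" and its "payload", one argument or row to a line. send_rows: Moves the arm, as the interface text tells. Its arguments: {"type":"object","properties":{"commands":{"type":"array","items":{"type":"object","properties":{"claw":{"type":"number"},"dx":{"type":"number"},"dy":{"type":"number"},"dz":{"type":"number"},"ax":{"type":"number"},"ay":{"type":"number"},"az":{"type":"number"}}}},"grip_force":{"type":"number"}},"required":["commands"]}

```bash
mkdir -p pics; cat > h.py <<'E'
import numpy as np, cv2
from rig import get_obs, vision, workorder, robot
def cam(n,save=None):
    c=vision.read_camera(n)
    if save: cv2.imwrite('pics/'+save,c['image'][:,:,::-1])
    return c
def ray(c,u,v):
    T=np.array(c['world_from_camera']);d=np.linalg.inv(c['K'])@[u,v,1]
    return T[:3,3],T[:3,:3]@d
def onz(c,u,v,z):
    o,d=ray(c,u,v);return o+d*(z-o[2])/d[2]
def proj(c,p):
    T=np.linalg.inv(np.array(c['world_from_camera']));q=np.array(c['K'])@(T[:3,:3]@np.array(p)+T[:3,3]);return q[:2]/q[2]
E
python3 - <<'E'
from h import *
import pickle
d={n:cam(n,n+'0.png') for n in('scene','top')}
pickle.dump(d,open('c0.pkl','wb'))
o=get_obs();print({k:np.round(v,3) for k,v in o.items()},robot.grip_point_offset)
for n in d: print(n,np.round(d[n]['world_from_camera'],2).tolist(),d[n]['K'][0][0])
E
```

```text
{'time_s': np.float64(0.1), 'qpos': array([ 1.206,  0.359,  1.511,  0.   ,  1.273, -0.115]), 'qd': array([ 0.001,  0.001, -0.002, -0.   ,  0.002, -0.   ]), 'effort': array([ 1.0000e-03, -5.1636e+01, -2.7140e+01,  6.8000e-02,  2.8000e-02,
       -0.0000e+00]), 'position': array([148.114, 580.775, 221.902]), 'tcp_rot': array([-3.910e-01, -3.117e+00,  3.000e-03]), 'ft_force': array([-0.495,  0.103, -0.146]), 'torque': array([-0.02 , -0.034,  0.015]), 'finger_force': np.float64(0.0), 'width': np.float64(87.43)} 18.700000000000003
scene [[-0.53, 0.59, -0.61, 1231.93], [0.85, 0.36, -0.39, 515.6], [-0.01, -0.72, -0.69, 865.49], [0.0, 0.0, 0.0, 1.0]] 521.0567049573967
top [[-0.02, -1.0, 0.08, 440.36], [-1.0, 0.02, -0.0, 59.1], [0.0, -0.08, -1.0, 1353.99], [0.0, 0.0, 0.0, 1.0]] 476.11469939537255
```

View pics/scene0.png

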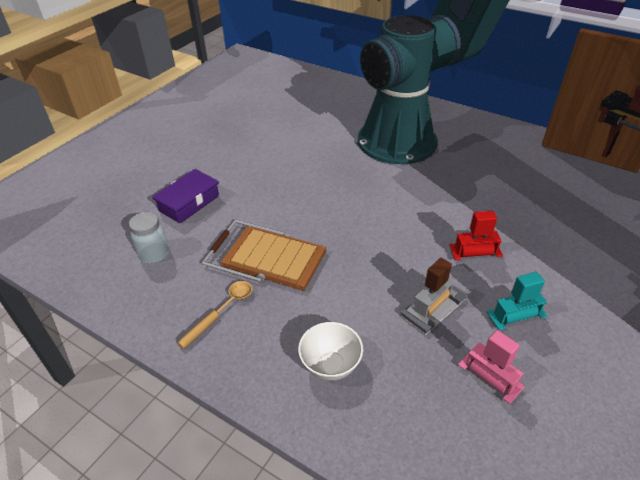

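View pics/top0.png

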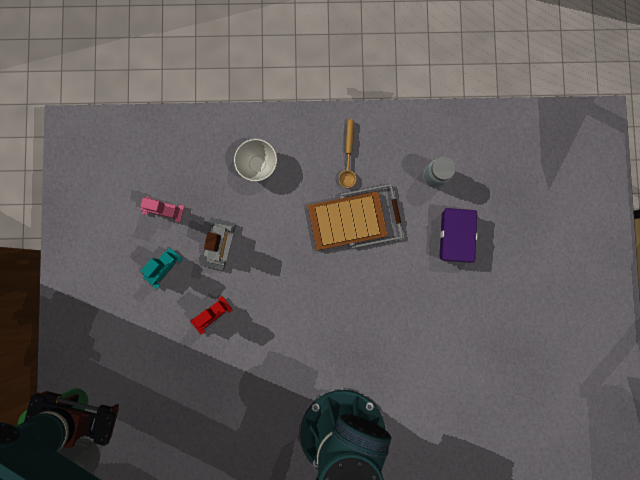

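The true roller is at top (217,243) / scene (437,295): dark wooden grip, steel yoke, wooden drum, sitting on the grey stand. Pink (162,209), turquoise (160,267) and red (212,315) are decoys by colour. I'll confirm this in a crop and measure the masks.

```bash
python3 - <<'E'
from h import *
import pickle
d=pickle.load(open('c0.pkl','rb'));T=d['top'];S=d['scene']
a=cv2.resize(T['image'][205:285,175:275],(400,320),interpolation=cv2.INTER_CUBIC)
b=cv2.resize(S['image'][250:340,390:490],(400,320),interpolation=cv2.INTER_CUBIC)
e=cv2.resize(T['image'][175:255,300:420],(400,267),interpolation=cv2.INTER_CUBIC)
f=cv2.resize(S['image'][215:295,195:335],(400,267),interpolation=cv2.INTER_CUBIC)
cv2.imwrite('pics/crop0.png',np.vstack([np.hstack([a,b]),np.hstack([e,f])])[:,:,::-1])
# board: orange/brown mask in top
def blob(c,lo,hi,roi):
    h=cv2.cvtColor(c['image'],cv2.COLOR_RGB2HSV);m=cv2.inRange(h,np.array(lo),np.array(hi))
    z=np.zeros_like(m);x0,y0,x1,y1=roi;z[y0:y1,x0:x1]=m[y0:y1,x0:x1]
    n,l,s,_=cv2.connectedComponentsWithStats(z);i=1+s[1:,4].argmax();return l==i
def rect(c,m,z):
    v,u=np.nonzero(m);P=np.array([onz(c,x,y,z)[:2] for x,y in zip(u,v)],np.float32)
    return cv2.minAreaRect(P)
for nm,roi in(('top',(295,180,391,260)),('scene',(215,220,335,295))):
    c=d[nm]
    print(nm,'slats',rect(c,blob(c,(12,90,150),(30,255,255),roi),23.5))
    print(nm,'board',rect(c,blob(c,(5,90,60),(30,255,255),roi),20))
for nm,roi in(('top',(386,190,405,230)),('scene',(205,225,232,255))):
    c=d[nm];m=blob(c,(0,60,10),(15,255,120),roi);v,u=np.nonzero(m)
    print('bail',u.mean(),v.mean(),onz(c,u.mean(),v.mean(),14)[:2],rect(c,m,14),m.sum())
R=[]
for nm,roi in(('top',(200,225,235,260)),('scene',(420,255,455,295))):
    c=d[nm];m=blob(c,(0,60,10),(15,255,130),roi);v,u=np.nonzero(m)
    print('grip',u.mean(),v.mean(),u.min(),u.max(),v.min(),v.max(),m.sum());R.append(ray(c,u.mean(),v.mean()))
A=sum(np.eye(3)-np.outer(r,r)/(r@r) for o,r in R);B=sum((np.eye(3)-np.outer(r,r)/(r@r))@o for o,r in R);print('grip3d',np.linalg.solve(A,B))
E
```

```text
top slats ((593.5789794921875, -57.585289001464844), (107.73037719726562, 95.37430572509766), 10.131457328796387)
top board ((587.8831787109375, -25.362754821777344), (131.7112274169922, 203.81173706054688), 10.261350631713867)
scene slats ((591.014404296875, -23.593368530273438), (126.91759490966797, 200.09487915039062), 10.166327476501465)
scene board ((593.140380859375, -22.607711791992188), (141.16976928710938, 209.25860595703125), 10.165889739990234)
bail 395.8347107438017 210.61157024793388 [ 613.25560206 -164.55177781] ((613.5374145507812, -164.4772491455078), (68.59422302246094, 13.961922645568848), 9.50549602508545) 121
bail 219.6267605633803 240.42253521126761 [ 613.92329688 -165.15674263] ((614.0451049804688, -165.12051391601562), (76.4990234375, 15.837190628051758), 9.732702255249023) 142
grip 211.95141700404858 241.48987854251013 204 220 232 250 247
grip 437.7015437392796 274.32418524871355 425 451 258 291 583
grip3d [529.055028   336.60555145 102.25108659]
```

View pics/crop0.png

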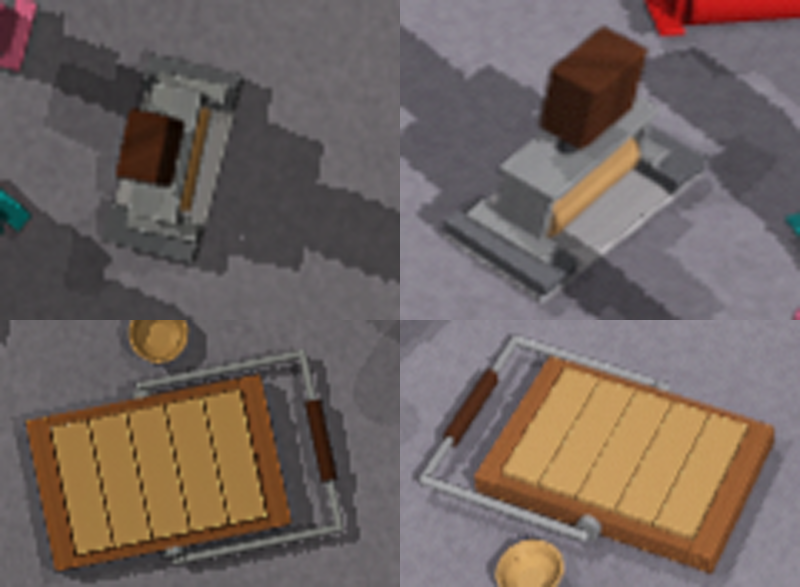

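Crop confirms it: dark brown grip, steel yoke and tan drum on the grey stand. The board is at about (588,-25) with yaw +10.2°. The bail grip is at (613,-165), which agrees with the 142 mm given. The roller grip is at (529,337,102), against an expected height of 101. Moving above the roller.

>>> {"api": "send_rows", "payload": {
  "commands": [
    {"claw":1,"dx":-0.11,"dy":-0.04},
    {"claw":1,"dx":-0.23,"dy":-0.08},
    {"claw":1,"dx":-0.36,"dy":-0.12},
    {"claw":1,"dx":-0.5,"dy":-0.17},
    {"claw":1,"dx":-0.64,"dy":-0.21},
    {"claw":1,"dx":-0.76,"dy":-0.25},
    {"claw":1,"dx":-0.88,"dy":-0.29},
    {"claw":1,"dx":-1,"dy":-0.33}
  ]
}}

```text
invalid input at $.commands[0]: expected keys claw, dx, dy, dz, ax, ay, az
```

>>> {"api": "send_rows", "payload": {
  "commands": [
    {"claw":1,"dx":-0.13,"dy":-0.04},
    {"claw":1,"dx":-0.25,"dy":-0.08},
    {"claw":1,"dx":-0.38,"dy":-0.12},
    {"claw":1,"dx":-0.5,"dy":-0.17},
    {"claw":1,"dx":-0.63,"dy":-0.21},
    {"claw":1,"dx":-0.75,"dy":-0.25},
    {"claw":1,"dx":-0.88,"dy":-0.29},
    {"claw":1,"dx":-1,"dy":-0.33}
  ]
}}

```text
invalid input at $.commands[0]: expected keys claw, dx, dy, dz, ax, ay, az
```

>>> {"api": "send_rows", "payload": {
  "commands": [
    {"claw":1,"dx":-0.13,"dy":-0.04},
    {"claw":1,"dx":-0.25,"dy":-0.08},
    {"claw":1,"dx":-0.38,"dy":-0.12},
    {"claw":1,"dx":-0.5,"dy":-0.17},
    {"claw":1,"dx":-0.63,"dy":-0.21},
    {"claw":1,"dx":-0.75,"dy":-0.25},
    {"claw":1,"dx":-0.88,"dy":-0.29},
    {"claw":1,"dx":-1,"dy":-0.33}
  ]
}}

```text
invalid input at $.commands[0]: expected keys claw, dx, dy, dz, ax, ay, az
```

>>> {"api": "send_rows", "payload": {
  "commands": [
    {"claw":1,"dx":-0.12,"dy":-0.04},
    {"claw":1,"dx":-0.24,"dy":-0.08},
    {"claw":1,"dx":-0.34,"dy":-0.12},
    {"claw":1,"dx":-0.42,"dy":-0.14},
    {"claw":1,"dx":-0.49,"dy":-0.16},
    {"claw":1,"dx":-0.54,"dy":-0.18},
    {"claw":1,"dx":-0.58,"dy":-0.2},
    {"claw":1,"dx":-0.58,"dy":-0.2}
  ]
}}

```text
invalid input at $.commands[0]: expected keys claw, dx, dy, dz, ax, ay, az
```

```bash
python3 - <<'E'
from h import *
import pickle
c=cam('wrist','w1.png');pickle.dump(c,open('w1.pkl','wb'))
o=get_obs();print(o['time_s'],o['position'],o['tcp_rot'],o['ft_force']);print(np.round(c['world_from_camera'],3).tolist(),c['K'][0][0])
print(proj(c,[529,336.6,126]),proj(c,[529,336.6,16]))
E
```

```text
0.15 [148.15460966 580.88620504 222.00998992] [-3.91292840e-01 -3.11678212e+00  2.11656797e-03] [ 0.49362323 -0.34037675 -1.00353825]
[[0.248, 0.937, 0.245, 81.274], [0.969, -0.24, -0.064, 599.407], [-0.001, 0.254, -0.967, 384.808], [0.0, 0.0, 0.0, 1.0]] 330.4420679992183
[191.84130374 604.32401418] [219.57512013 504.81759956]
```

View pics/w1.png

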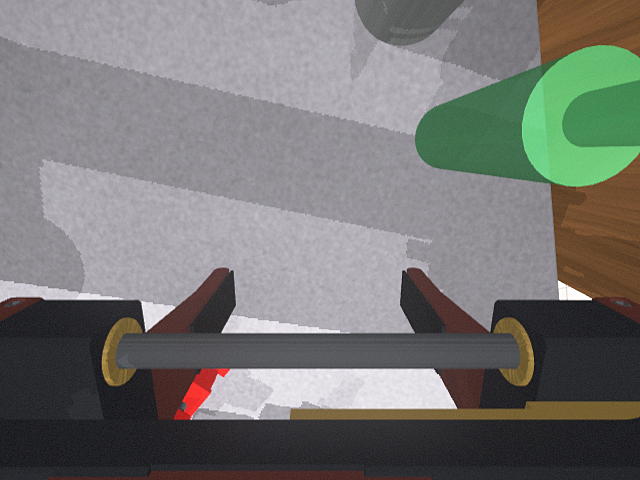

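The wrist view shows the fingers at (225,290) and (410,290), with the red decoy at (205,390). The rows need all seven keys, so I'm resending.

>>> {"api": "send_rows", "payload": {
  "commands": [
    {"claw":1,"dx":-0.11,"dy":-0.04,"dz":0,"ax":0,"ay":0,"az":0},
    {"claw":1,"dx":-0.23,"dy":-0.08,"dz":0,"ax":0,"ay":0,"az":0},
    {"claw":1,"dx":-0.36,"dy":-0.12,"dz":0,"ax":0,"ay":0,"az":0},
    {"claw":1,"dx":-0.5,"dy":-0.17,"dz":0,"ax":0,"ay":0,"az":0},
    {"claw":1,"dx":-0.64,"dy":-0.21,"dz":0,"ax":0,"ay":0,"az":0},
    {"claw":1,"dx":-0.76,"dy":-0.25,"dz":0,"ax":0,"ay":0,"az":0},
    {"claw":1,"dx":-0.88,"dy":-0.29,"dz":0,"ax":0,"ay":0,"az":0},
    {"claw":1,"dx":-1,"dy":-0.33,"dz":0,"ax":0,"ay":0,"az":0}
  ]
}}

```text
time_s: 0.82
position: [256.1, 512.0, 222.5]
tcp_rot: [0.392, 3.117, -0.001]
ft_force: [0.5, -0.0, -1.1]
width: 88.2
finger_force: 0.0
```

>>> {"api": "send_rows", "payload": {
  "commands": [
    {"claw":1,"dx":-0.13,"dy":-0.04,"dz":0,"ax":0,"ay":0,"az":0},
    {"claw":1,"dx":-0.25,"dy":-0.08,"dz":0,"ax":0,"ay":0,"az":0},
    {"claw":1,"dx":-0.38,"dy":-0.12,"dz":0,"ax":0,"ay":0,"az":0},
    {"claw":1,"dx":-0.5,"dy":-0.17,"dz":0,"ax":0,"ay":0,"az":0},
    {"claw":1,"dx":-0.63,"dy":-0.21,"dz":0,"ax":0,"ay":0,"az":0},
    {"claw":1,"dx":-0.75,"dy":-0.25,"dz":0,"ax":0,"ay":0,"az":0},
    {"claw":1,"dx":-0.88,"dy":-0.29,"dz":0,"ax":0,"ay":0,"az":0},
    {"claw":1,"dx":-1,"dy":-0.33,"dz":0,"ax":0,"ay":0,"az":0}
  ]
}}

```text
time_s: 1.48
position: [362.5, 443.8, 222.5]
tcp_rot: [0.392, 3.117, -0.001]
ft_force: [0.2, -0.1, 0.1]
width: 88.2
finger_force: 0.0
```

>>> {"api": "send_rows", "payload": {
  "commands": [
    {"claw":1,"dx":-0.13,"dy":-0.04,"dz":0,"ax":0,"ay":0,"az":0},
    {"claw":1,"dx":-0.25,"dy":-0.08,"dz":0,"ax":0,"ay":0,"az":0},
    {"claw":1,"dx":-0.38,"dy":-0.12,"dz":0,"ax":0,"ay":0,"az":0},
    {"claw":1,"dx":-0.5,"dy":-0.17,"dz":0,"ax":0,"ay":0,"az":0},
    {"claw":1,"dx":-0.63,"dy":-0.21,"dz":0,"ax":0,"ay":0,"az":0},
    {"claw":1,"dx":-0.75,"dy":-0.25,"dz":0,"ax":0,"ay":0,"az":0},
    {"claw":1,"dx":-0.88,"dy":-0.29,"dz":0,"ax":0,"ay":0,"az":0},
    {"claw":1,"dx":-1,"dy":-0.33,"dz":0,"ax":0,"ay":0,"az":0}
  ]
}}

```text
time_s: 2.15
position: [468.9, 375.9, 222.5]
tcp_rot: [0.392, 3.117, -0.001]
ft_force: [0.4, 0.3, -0.3]
width: 87.9
finger_force: 0.0
```

>>> {"api": "send_rows", "payload": {
  "commands": [
    {"claw":1,"dx":-0.12,"dy":-0.04,"dz":0,"ax":0,"ay":0,"az":0},
    {"claw":1,"dx":-0.24,"dy":-0.08,"dz":0,"ax":0,"ay":0,"az":0},
    {"claw":1,"dx":-0.34,"dy":-0.12,"dz":0,"ax":0,"ay":0,"az":0},
    {"claw":1,"dx":-0.42,"dy":-0.14,"dz":0,"ax":0,"ay":0,"az":0},
    {"claw":1,"dx":-0.49,"dy":-0.16,"dz":0,"ax":0,"ay":0,"az":0},
    {"claw":1,"dx":-0.54,"dy":-0.18,"dz":0,"ax":0,"ay":0,"az":0},
    {"claw":1,"dx":-0.58,"dy":-0.2,"dz":0,"ax":0,"ay":0,"az":0},
    {"claw":1,"dx":-0.58,"dy":-0.2,"dz":0,"ax":0,"ay":0,"az":0}
  ]
}}

```text
time_s: 2.82
position: [529.9, 336.3, 222.6]
tcp_rot: [0.392, 3.117, -0.0]
ft_force: [-0.1, 1.6, 0.1]
width: 87.6
finger_force: 0.0
```

```bash
python3 - <<'E'
from h import *
import pickle
c=cam('wrist','w2.png');pickle.dump(c,open('w2.pkl','wb'))
o=get_obs();print(o['time_s'],o['position'],o['tcp_rot'],o['ft_force'])
print(proj(c,[529,336.6,126]),proj(c,[529,336.6,16]))
t=cam('top');a=cv2.resize(t['image'][190:300,160:300],(800,600),interpolation=cv2.INTER_CUBIC)
E
```

```text
2.8667 [529.36666275 336.66933425 222.54682394] [-3.91714198e-01 -3.11679063e+00  1.93268877e-04] [-0.29502448  0.38889172 -0.17595724]
[315.94752573 239.2914062 ] [316.3502576  214.54443768]
```

View pics/w2.png

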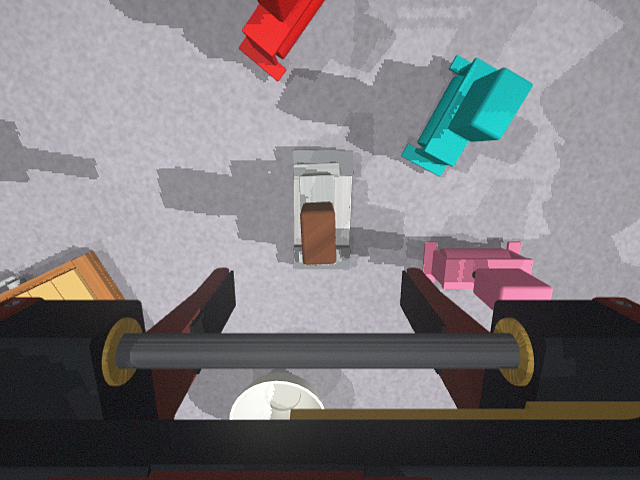

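Wrist view: the grip top is at (318,237), well centred between the fingers, with the stand around (323,208). Next I measure yaw and centre.

```bash
python3 - <<'E'
from h import *
import pickle
c=pickle.load(open('w2.pkl','rb'))
h=cv2.cvtColor(c['image'],cv2.COLOR_RGB2HSV)
def big(m,x0,y0,x1,y1):
    z=np.zeros_like(m);z[y0:y1,x0:x1]=m[y0:y1,x0:x1];n,l,s,_=cv2.connectedComponentsWithStats(z);return l==1+s[1:,4].argmax()
def rect(m,z):
    v,u=np.nonzero(m);return cv2.minAreaRect(np.array([onz(c,x,y,z)[:2] for x,y in zip(u,v)],np.float32))
print('grip all',rect(big(cv2.inRange(h,(0,70,20),(20,255,255)),290,190,350,275),126))
m=big(cv2.inRange(h,(0,70,85),(20,255,255)),290,190,350,275);print('grip top',rect(m,126),m.sum())
v,u=np.nonzero(m);print(u.min(),u.max(),v.min(),v.max())
print(h[150:270:8,323].tolist());print(h[220,285:360:5].tolist())
# stand outer: greenish-light vs purple table
d=c['image'].astype(int);gb=d[:,:,1]-d[:,:,2]
m=((gb>=-1)).astype(np.uint8)*255
m=cv2.morphologyEx(m,cv2.MORPH_OPEN,np.ones((3,3)))
mm=big(m,285,140,365,275);v,u=np.nonzero(mm);print('stand',u.min(),u.max(),v.min(),v.max(),rect(mm,16))
a=cv2.resize(np.hstack([c['image'][140:280,270:380],np.dstack([mm[140:280,270:380]*255]*3).astype(np.uint8)]),(800,509),interpolation=cv2.INTER_NEAREST)
cv2.imwrite('pics/w2c.png',a[:,:,::-1])
E
```

```text
grip all ((524.9230346679688, 339.2662353515625), (27.483444213867188, 50.850982666015625), 78.16287231445312)
grip top ((527.9710693359375, 338.6286926269531), (27.480566024780273, 44.59949493408203), 78.24227142333984) 1776
300 335 210 264
[[90, 4, 137], [95, 10, 153], [90, 1, 185], [90, 4, 71], [68, 5, 197], [60, 3, 197], [80, 8, 193], [11, 65, 74], [11, 129, 134], [11, 125, 139], [11, 132, 137], [11, 130, 126], [10, 126, 121], [11, 127, 129], [9, 137, 130]]
[[137, 12, 151], [135, 4, 138], [30, 6, 200], [14, 38, 128], [10, 138, 135], [11, 131, 127], [9, 128, 137], [10, 130, 137], [10, 134, 137], [10, 134, 143], [8, 11, 194], [45, 2, 207], [70, 4, 210], [114, 9, 144], [127, 14, 166]]
stand 293 351 162 265 ((531.7154541015625, 342.42901611328125), (64.09796905517578, 118.5682601928711), 75.45700073242188)
```

View pics/w2c.png

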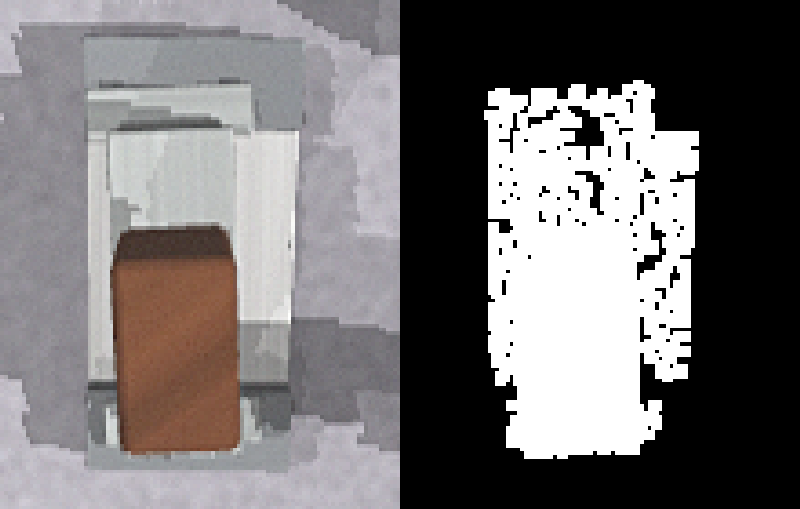

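The grip top is at (528,338.6) with yaw −11.8° and size 27.5×45, which matches. Descending and gripping.

>>> {"api": "send_rows", "payload": {
  "commands": [
    {"claw":1,"dx":0,"dy":0,"dz":0.06,"ax":0,"ay":0,"az":0},
    {"claw":1,"dx":0.01,"dy":0.01,"dz":0.16,"ax":0,"ay":0,"az":-0.01},
    {"claw":1,"dx":0.013,"dy":0.014,"dz":0.3,"ax":0,"ay":0,"az":-0.014},
    {"claw":1,"dx":0.013,"dy":0.014,"dz":0.44,"ax":0,"ay":0,"az":-0.014},
    {"claw":1,"dx":0.013,"dy":0.014,"dz":0.58,"ax":0,"ay":0,"az":-0.014},
    {"claw":1,"dx":0.013,"dy":0.014,"dz":0.72,"ax":0,"ay":0,"az":-0.014},
    {"claw":1,"dx":0.013,"dy":0.014,"dz":0.82,"ax":0,"ay":0,"az":-0.014},
    {"claw":1,"dx":0.013,"dy":0.014,"dz":0.9,"ax":0,"ay":0,"az":-0.014}
  ]
}}

```text
time_s: 3.58
position: [527.1, 338.8, 113.0]
tcp_rot: [-0.322, -3.124, 0.002]
ft_force: [-0.1, -0.1, -0.6]
width: 87.6
finger_force: 0.0
```

>>> {"api": "send_rows", "payload": {
  "commands": [
    {"claw":1,"dx":0,"dy":0,"dz":0.09,"ax":0,"ay":0,"az":0},
    {"claw":1,"dx":0,"dy":0,"dz":0.18,"ax":0,"ay":0,"az":0},
    {"claw":0.6,"dx":0,"dy":0,"dz":0.24,"ax":0,"ay":0,"az":0},
    {"claw":0.5,"dx":0,"dy":0,"dz":0.27,"ax":0,"ay":0,"az":0},
    {"claw":0.45,"dx":0,"dy":0,"dz":0.27,"ax":0,"ay":0,"az":0},
    {"claw":0.4,"dx":0,"dy":0,"dz":0.27,"ax":0,"ay":0,"az":0},
    {"claw":0.35,"dx":0,"dy":0,"dz":0.27,"ax":0,"ay":0,"az":0},
    {"claw":0.3,"dx":0,"dy":0,"dz":0.27,"ax":0,"ay":0,"az":0}
  ],
  "grip_force": 35
}}

```text
time_s: 4.25
position: [528.7, 339.0, 82.9]
tcp_rot: [0.323, 3.124, 0.001]
ft_force: [-0.0, 0.8, 1.6]
width: 51.0
finger_force: 0.0
```

>>> {"api": "send_rows", "payload": {
  "commands": [
    {"claw":0.25,"dx":0,"dy":0,"dz":0,"ax":0,"ay":0,"az":0},
    {"claw":0.2,"dx":0,"dy":0,"dz":0,"ax":0,"ay":0,"az":0},
    {"claw":0.1,"dx":0,"dy":0,"dz":0,"ax":0,"ay":0,"az":0},
    {"claw":0,"dx":0,"dy":0,"dz":0,"ax":0,"ay":0,"az":0},
    {"claw":0,"dx":0,"dy":0,"dz":0,"ax":0,"ay":0,"az":0},
    {"claw":0,"dx":0,"dy":0,"dz":0,"ax":0,"ay":0,"az":0},
    {"claw":0,"dx":0,"dy":0,"dz":0,"ax":0,"ay":0,"az":0},
    {"claw":0,"dx":0,"dy":0,"dz":0,"ax":0,"ay":0,"az":0}
  ],
  "grip_force": 35
}}

```text
time_s: 4.92
position: [528.2, 338.7, 82.3]
tcp_rot: [-0.323, -3.125, 0.0]
ft_force: [-0.6, -2.1, 1.7]
width: 28.1
finger_force: 35.0
```

```bash
python3 - <<'E'
from h import *
o=get_obs();print(o['time_s'],o['position'],o['tcp_rot'],o['ft_force'],o['width'],o['finger_force'])
E
```

```text
4.9167 [528.16361288 338.66453953  82.34572644] [-3.22763595e-01 -3.12491707e+00  4.11206565e-04] [-0.61477963 -2.10724532  1.71908362] 28.112683436940298 34.99035716056824
```

The roller is gripped: width 28.1 mm at 35 N, with TCP z 82.3 as predicted. Now I lift it, carry it over the +y end of the board and turn to board yaw.

>>> {"api": "send_rows", "payload": {
  "commands": [
    {"claw":0,"dx":0,"dy":0,"dz":-0.02,"ax":0,"ay":0,"az":0},
    {"claw":0,"dx":0,"dy":0,"dz":-0.06,"ax":0,"ay":0,"az":0},
    {"claw":0,"dx":0,"dy":0,"dz":-0.12,"ax":0,"ay":0,"az":0},
    {"claw":0,"dx":0,"dy":0,"dz":-0.2,"ax":0,"ay":0,"az":0},
    {"claw":0,"dx":0,"dy":0,"dz":-0.29,"ax":0,"ay":0,"az":0},
    {"claw":0,"dx":0,"dy":0,"dz":-0.38,"ax":0,"ay":0,"az":0},
    {"claw":0,"dx":0,"dy":0,"dz":-0.45,"ax":0,"ay":0,"az":0},
    {"claw":0,"dx":0,"dy":0,"dz":-0.5,"ax":0,"ay":0,"az":0}
  ]
}}

```text
time_s: 5.58
position: [528.9, 339.2, 144.2]
tcp_rot: [0.322, 3.123, 0.002]
ft_force: [0.6, -0.3, -4.8]
width: 27.6
finger_force: 35.0
```

>>> {"api": "send_rows", "payload": {
  "commands": [
    {"claw":0,"dx":-0.01,"dy":-0.03,"dz":0,"ax":0,"ay":0,"az":0},
    {"claw":0,"dx":-0.04,"dy":-0.1,"dz":0,"ax":0,"ay":0,"az":0},
    {"claw":0,"dx":-0.07,"dy":-0.19,"dz":0,"ax":0,"ay":0,"az":0},
    {"claw":0,"dx":-0.11,"dy":-0.29,"dz":0,"ax":0,"ay":0,"az":0},
    {"claw":0,"dx":-0.15,"dy":-0.4,"dz":0,"ax":0,"ay":0,"az":0},
    {"claw":0,"dx":-0.2,"dy":-0.52,"dz":0,"ax":0,"ay":0,"az":0},
    {"claw":0,"dx":-0.245,"dy":-0.64,"dz":0,"ax":0,"ay":0,"az":0},
    {"claw":0,"dx":-0.294,"dy":-0.77,"dz":0,"ax":0,"ay":0,"az":0}
  ]
}}

```text
time_s: 6.25
position: [543.7, 239.0, 141.8]
tcp_rot: [-0.324, -3.124, 0.001]
ft_force: [-0.5, -0.3, -4.6]
width: 27.8
finger_force: 35.0
```

>>> {"api": "send_rows", "payload": {
  "commands": [
    {"claw":0,"dx":-0.04,"dy":-0.12,"dz":0,"ax":0,"ay":0,"az":0},
    {"claw":0,"dx":-0.08,"dy":-0.23,"dz":0,"ax":0,"ay":0,"az":0},
    {"claw":0,"dx":-0.12,"dy":-0.34,"dz":0,"ax":0,"ay":0,"az":0},
    {"claw":0,"dx":-0.16,"dy":-0.44,"dz":0,"ax":0,"ay":0,"az":0},
    {"claw":0,"dx":-0.2,"dy":-0.53,"dz":0,"ax":0,"ay":0,"az":0},
    {"claw":0,"dx":-0.23,"dy":-0.61,"dz":0,"ax":0,"ay":0,"az":0},
    {"claw":0,"dx":-0.26,"dy":-0.69,"dz":0,"ax":0,"ay":0,"az":0},
    {"claw":0,"dx":-0.294,"dy":-0.77,"dz":0,"ax":0,"ay":0,"az":0}
  ]
}}

```text
time_s: 6.92
position: [559.6, 142.6, 142.2]
tcp_rot: [-0.323, -3.125, -0.0]
ft_force: [-0.2, -1.1, -5.2]
width: 27.8
finger_force: 35.0
```

>>> {"api": "send_rows", "payload": {
  "commands": [
    {"claw":0,"dx":-0.04,"dy":-0.1,"dz":0,"ax":0,"ay":0,"az":-0.01},
    {"claw":0,"dx":-0.09,"dy":-0.23,"dz":0,"ax":0,"ay":0,"az":-0.03},
    {"claw":0,"dx":-0.14,"dy":-0.36,"dz":0,"ax":0,"ay":0,"az":-0.05},
    {"claw":0,"dx":-0.19,"dy":-0.49,"dz":0,"ax":0,"ay":0,"az":-0.075},
    {"claw":0,"dx":-0.23,"dy":-0.6,"dz":0,"ax":0,"ay":0,"az":-0.1},
    {"claw":0,"dx":-0.26,"dy":-0.69,"dz":0,"ax":0,"ay":0,"az":-0.115},
    {"claw":0,"dx":-0.285,"dy":-0.75,"dz":0,"ax":0,"ay":0,"az":-0.12},
    {"claw":0,"dx":-0.294,"dy":-0.77,"dz":0,"ax":0,"ay":0,"az":-0.122}
  ]
}}

```text
time_s: 7.58
position: [575.5, 44.3, 142.3]
tcp_rot: [-0.278, 3.129, -0.001]
ft_force: [-0.5, -0.5, -4.2]
width: 27.8
finger_force: 35.0
```

```bash
python3 - <<'E'
from h import *
import pickle
c=cam('wrist');s=cam('scene');t=cam('top')
pickle.dump((c,s,t),open('c3.pkl','wb'))
o=get_obs();print(o['time_s'],o['position'],o['tcp_rot'],o['ft_force'],o['width'],o['finger_force'])
b=cv2.resize(s['image'][140:320,180:400],(440,360))
cv2.imwrite('pics/c3.png',np.hstack([cv2.resize(c['image'],(360,360)),b])[:,:,::-1])
E
```

```text
7.7333 [575.16731876  45.82306878 142.23984379] [ 2.76932468e-01 -3.12931814e+00 -3.88696648e-04] [ 0.67360024 -1.05818196 -4.72666525] 27.74164855217914 34.987308382987976
```

View pics/c3.png

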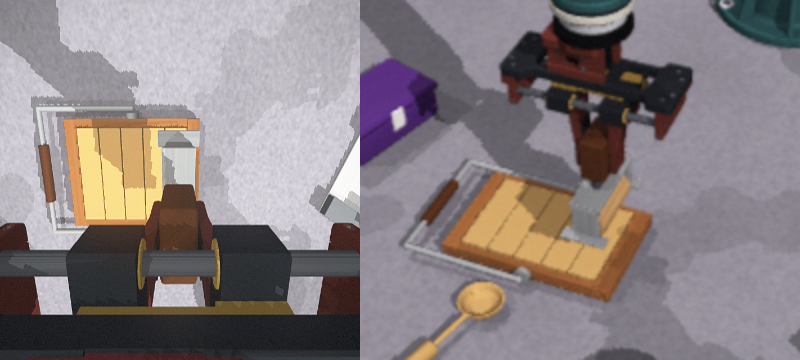

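Left half: the roller is over the board and aligned with the slats. Right half: the drum is above slat 5 (scene crop 590,215), hanging upright. Descending gently.

>>> {"api": "send_rows", "payload": {
  "commands": [
    {"claw":0,"dx":0,"dy":0,"dz":0.04,"ax":0,"ay":0,"az":0},
    {"claw":0,"dx":0,"dy":0,"dz":0.1,"ax":0,"ay":0,"az":0},
    {"claw":0,"dx":0,"dy":0,"dz":0.17,"ax":0,"ay":0,"az":0},
    {"claw":0,"dx":0,"dy":0,"dz":0.23,"ax":0,"ay":0,"az":0},
    {"claw":0,"dx":0,"dy":0,"dz":0.28,"ax":0,"ay":0,"az":0},
    {"claw":0,"dx":0,"dy":0,"dz":0.31,"ax":0,"ay":0,"az":0},
    {"claw":0,"dx":0,"dy":0,"dz":0.325,"ax":0,"ay":0,"az":0},
    {"claw":0,"dx":0,"dy":0,"dz":0.335,"ax":0,"ay":0,"az":0}
  ]
}}

```text
time_s: 8.4
position: [575.0, 45.8, 101.6]
tcp_rot: [0.278, -3.129, 0.0]
ft_force: [-0.2, -0.3, -4.5]
width: 27.9
finger_force: 35.0
```

>>> {"api": "send_rows", "payload": {
  "commands": [
    {"claw":0,"dx":0,"dy":0,"dz":0.006,"ax":0,"ay":0,"az":0},
    {"claw":0,"dx":0,"dy":0,"dz":0.012,"ax":0,"ay":0,"az":0},
    {"claw":0,"dx":0,"dy":0,"dz":0.018,"ax":0,"ay":0,"az":0},
    {"claw":0,"dx":0,"dy":0,"dz":0.025,"ax":0,"ay":0,"az":0},
    {"claw":0,"dx":0,"dy":0,"dz":0.032,"ax":0,"ay":0,"az":0},
    {"claw":0,"dx":0,"dy":0,"dz":0.039,"ax":0,"ay":0,"az":0},
    {"claw":0,"dx":0,"dy":0,"dz":0.046,"ax":0,"ay":0,"az":0},
    {"claw":0,"dx":0,"dy":0,"dz":0.053,"ax":0,"ay":0,"az":0}
  ]
}}

```text
time_s: 9.07
position: [575.7, 45.8, 96.3]
tcp_rot: [-0.278, 3.128, -0.0]
ft_force: [-1.3, -0.1, 5.6]
width: 27.5
finger_force: 35.0
```

```bash
python3 - <<'E'
from h import *
o=get_obs();print(o['time_s'],o['position'],o['ft_force'],o['torque'])
E
```

```text
9.0667 [575.66689549  45.77401617  96.25645007] [-1.30712034 -0.14562512  5.5811398 ] [ 0.03968486  0.32257886 -0.05178655]
```

Contact force is 10 N including the yoke weight, and slat 5 is yielding. I'll ease the press in to about 8.5 mm.

>>> {"api": "send_rows", "payload": {
  "commands": [
    {"claw":0,"dx":0,"dy":0,"dz":0.008,"ax":0,"ay":0,"az":0},
    {"claw":0,"dx":0,"dy":0,"dz":0.016,"ax":0,"ay":0,"az":0},
    {"claw":0,"dx":0,"dy":0,"dz":0.024,"ax":0,"ay":0,"az":0},
    {"claw":0,"dx":0,"dy":0,"dz":0.032,"ax":0,"ay":0,"az":0},
    {"claw":0,"dx":0,"dy":0,"dz":0.04,"ax":0,"ay":0,"az":0},
    {"claw":0,"dx":0,"dy":0,"dz":0.048,"ax":0,"ay":0,"az":0},
    {"claw":0,"dx":0,"dy":0,"dz":0.056,"ax":0,"ay":0,"az":0},
    {"claw":0,"dx":0,"dy":0,"dz":0.064,"ax":0,"ay":0,"az":0}
  ]
}}

```text
time_s: 9.73
position: [575.7, 45.7, 89.1]
tcp_rot: [-0.278, 3.128, -0.001]
ft_force: [-2.0, -0.0, 9.3]
width: 27.6
finger_force: 35.0
```

```bash
python3 - <<'E'
from h import *
s=cam('scene');b=cv2.resize(s['image'][190:310,210:350],(700,600),interpolation=cv2.INTER_CUBIC)
cv2.imwrite('pics/c4.png',b[:,:,::-1])
o=get_obs();print(o['time_s'],o['position'],o['ft_force'],o['torque'])
E
```

```text
9.7833 [575.7099013   45.75836079  88.95967142] [-2.10426831 -0.05507178  9.26247755] [-0.01516297  0.50367993 -0.03483636]
```

View pics/c4.png

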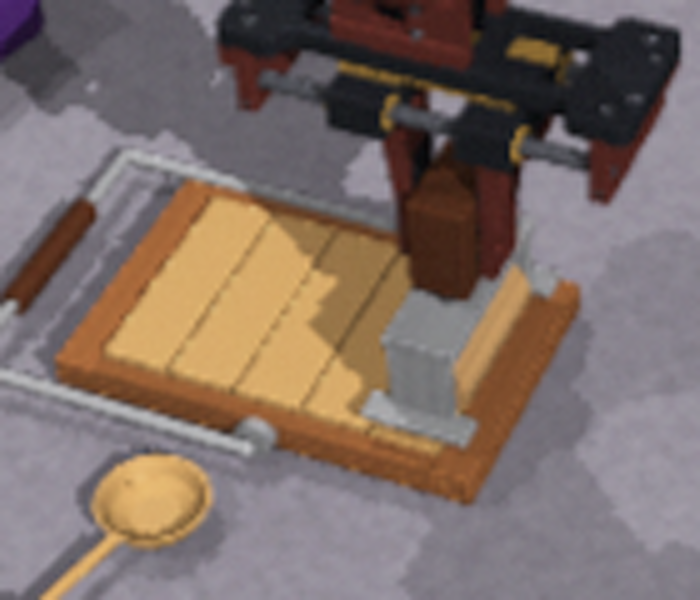

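The drum is upright on slat 5 and the plunger is partly pressed. Now rolling slowly towards −y.

>>> {"api": "send_rows", "payload": {
  "commands": [
    {"claw":0,"dx":0,"dy":-0.01,"dz":0.003,"ax":0,"ay":0,"az":0},
    {"claw":0,"dx":0,"dy":-0.03,"dz":0.006,"ax":0,"ay":0,"az":0},
    {"claw":0,"dx":0,"dy":-0.06,"dz":0.008,"ax":0,"ay":0,"az":0},
    {"claw":0,"dx":0,"dy":-0.09,"dz":0.008,"ax":0,"ay":0,"az":0},
    {"claw":0,"dx":0,"dy":-0.12,"dz":0.008,"ax":0,"ay":0,"az":0},
    {"claw":0,"dx":0,"dy":-0.15,"dz":0.008,"ax":0,"ay":0,"az":0},
    {"claw":0,"dx":0,"dy":-0.18,"dz":0.008,"ax":0,"ay":0,"az":0},
    {"claw":0,"dx":0,"dy":-0.21,"dz":0.008,"ax":0,"ay":0,"az":0}
  ]
}}

```text
time_s: 10.45
position: [580.2, 21.0, 88.3]
tcp_rot: [-0.278, 3.128, -0.0]
ft_force: [-3.2, 0.4, 9.9]
width: 27.9
finger_force: 35.0
```

>>> {"api": "send_rows", "payload": {
  "commands": [
    {"claw":0,"dx":0,"dy":-0.03,"dz":0,"ax":0,"ay":0,"az":0},
    {"claw":0,"dx":0,"dy":-0.06,"dz":0,"ax":0,"ay":0,"az":0},
    {"claw":0,"dx":0,"dy":-0.09,"dz":0,"ax":0,"ay":0,"az":0},
    {"claw":0,"dx":0,"dy":-0.12,"dz":0,"ax":0,"ay":0,"az":0},
    {"claw":0,"dx":0,"dy":-0.15,"dz":0,"ax":0,"ay":0,"az":0},
    {"claw":0,"dx":0,"dy":-0.18,"dz":0,"ax":0,"ay":0,"az":0},
    {"claw":0,"dx":0,"dy":-0.21,"dz":0,"ax":0,"ay":0,"az":0},
    {"claw":0,"dx":0,"dy":-0.24,"dz":0,"ax":0,"ay":0,"az":0}
  ]
}}

```text
time_s: 11.12
position: [585.3, -6.9, 88.3]
tcp_rot: [-0.278, 3.128, 0.001]
ft_force: [-2.6, 1.3, 9.7]
width: 28.0
finger_force: 35.0
```

>>> {"api": "send_rows", "payload": {
  "commands": [
    {"claw":0,"dx":0,"dy":-0.03,"dz":0,"ax":0,"ay":0,"az":0},
    {"claw":0,"dx":0,"dy":-0.06,"dz":0,"ax":0,"ay":0,"az":0},
    {"claw":0,"dx":0,"dy":-0.09,"dz":0,"ax":0,"ay":0,"az":0},
    {"claw":0,"dx":0,"dy":-0.12,"dz":0,"ax":0,"ay":0,"az":0},
    {"claw":0,"dx":0,"dy":-0.15,"dz":0,"ax":0,"ay":0,"az":0},
    {"claw":0,"dx":0,"dy":-0.18,"dz":0,"ax":0,"ay":0,"az":0},
    {"claw":0,"dx":0,"dy":-0.21,"dz":0,"ax":0,"ay":0,"az":0},
    {"claw":0,"dx":0,"dy":-0.24,"dz":0,"ax":0,"ay":0,"az":0}
  ]
}}

```text
time_s: 11.78
position: [590.3, -35.2, 88.3]
tcp_rot: [-0.277, 3.128, 0.001]
ft_force: [-1.2, 4.8, 10.7]
width: 27.9
finger_force: 35.0
```

>>> {"api": "send_rows", "payload": {
  "commands": [
    {"claw":0,"dx":0,"dy":-0.03,"dz":0,"ax":0,"ay":0,"az":0},
    {"claw":0,"dx":0,"dy":-0.06,"dz":0,"ax":0,"ay":0,"az":0},
    {"claw":0,"dx":0,"dy":-0.09,"dz":0,"ax":0,"ay":0,"az":0},
    {"claw":0,"dx":0,"dy":-0.12,"dz":0,"ax":0,"ay":0,"az":0},
    {"claw":0,"dx":0,"dy":-0.15,"dz":0,"ax":0,"ay":0,"az":0},
    {"claw":0,"dx":0,"dy":-0.18,"dz":0,"ax":0,"ay":0,"az":0},
    {"claw":0,"dx":0,"dy":-0.21,"dz":0,"ax":0,"ay":0,"az":0},
    {"claw":0,"dx":0,"dy":-0.24,"dz":0,"ax":0,"ay":0,"az":0}
  ]
}}

```text
time_s: 12.45
position: [595.7, -64.5, 88.5]
tcp_rot: [-0.278, 3.127, -0.001]
ft_force: [-1.1, 0.3, 9.6]
width: 27.9
finger_force: 35.0
```

>>> {"api": "send_rows", "payload": {
  "commands": [
    {"claw":0,"dx":0,"dy":-0.03,"dz":0,"ax":0,"ay":0,"az":0},
    {"claw":0,"dx":0,"dy":-0.06,"dz":0,"ax":0,"ay":0,"az":0},
    {"claw":0,"dx":0,"dy":-0.09,"dz":0,"ax":0,"ay":0,"az":0},
    {"claw":0,"dx":0,"dy":-0.12,"dz":0,"ax":0,"ay":0,"az":0},
    {"claw":0,"dx":0,"dy":-0.15,"dz":0,"ax":0,"ay":0,"az":0},
    {"claw":0,"dx":0,"dy":-0.18,"dz":0,"ax":0,"ay":0,"az":0},
    {"claw":0,"dx":0,"dy":-0.21,"dz":0,"ax":0,"ay":0,"az":0},
    {"claw":0,"dx":0,"dy":-0.24,"dz":0,"ax":0,"ay":0,"az":0}
  ]
}}

```text
time_s: 13.12
position: [600.9, -92.9, 88.5]
tcp_rot: [-0.278, 3.127, -0.002]
ft_force: [-2.4, -0.6, 10.7]
width: 28.0
finger_force: 35.0
```

>>> {"api": "send_rows", "payload": {
  "commands": [
    {"claw":0,"dx":0,"dy":-0.03,"dz":0,"ax":0,"ay":0,"az":0},
    {"claw":0,"dx":0,"dy":-0.06,"dz":0,"ax":0,"ay":0,"az":0},
    {"claw":0,"dx":0,"dy":-0.08,"dz":0,"ax":0,"ay":0,"az":0},
    {"claw":0,"dx":0,"dy":-0.08,"dz":0,"ax":0,"ay":0,"az":0},
    {"claw":0,"dx":0,"dy":-0.06,"dz":0,"ax":0,"ay":0,"az":0},
    {"claw":0,"dx":0,"dy":-0.03,"dz":0,"ax":0,"ay":0,"az":0},
    {"claw":0,"dx":0,"dy":0,"dz":0,"ax":0,"ay":0,"az":0},
    {"claw":0,"dx":0,"dy":0.03,"dz":0,"ax":0,"ay":0,"az":0}
  ]
}}

```text
time_s: 13.78
position: [600.3, -89.5, 88.6]
tcp_rot: [-0.278, 3.127, -0.003]
ft_force: [-2.0, -1.8, 9.9]
width: 28.2
finger_force: 35.0
```

```bash
python3 - <<'E'
from h import *
s=cam('scene');b=cv2.resize(s['image'][200:300,200:350],(800,533),interpolation=cv2.INTER_CUBIC)
cv2.imwrite('pics/c5.png',b[:,:,::-1])
o=get_obs();print(o['time_s'],o['position'],o['ft_force'],o['torque'])
E
```

```text
13.8333 [600.07221379 -88.6913276   88.51294679] [-0.75490924  1.08151765 11.2337292 ] [-0.03045642  0.37119136  0.09293133]
```

Forces were steady at about 10 N throughout. Rolling back for a second pass.

>>> {"api": "send_rows", "payload": {
  "commands": [
    {"claw":0,"dx":0,"dy":0.03,"dz":0,"ax":0,"ay":0,"az":0},
    {"claw":0,"dx":0,"dy":0.06,"dz":0,"ax":0,"ay":0,"az":0},
    {"claw":0,"dx":0,"dy":0.09,"dz":0,"ax":0,"ay":0,"az":0},
    {"claw":0,"dx":0,"dy":0.12,"dz":0,"ax":0,"ay":0,"az":0},
    {"claw":0,"dx":0,"dy":0.15,"dz":0,"ax":0,"ay":0,"az":0},
    {"claw":0,"dx":0,"dy":0.18,"dz":0,"ax":0,"ay":0,"az":0},
    {"claw":0,"dx":0,"dy":0.21,"dz":0,"ax":0,"ay":0,"az":0},
    {"claw":0,"dx":0,"dy":0.24,"dz":0,"ax":0,"ay":0,"az":0}
  ]
}}

```text
time_s: 14.5
position: [595.2, -61.0, 88.5]
tcp_rot: [-0.278, 3.127, -0.002]
ft_force: [-1.9, -1.7, 10.5]
width: 27.4
finger_force: 35.0
```

>>> {"api": "send_rows", "payload": {
  "commands": [
    {"claw":0,"dx":0,"dy":0.03,"dz":0,"ax":0,"ay":0,"az":0},
    {"claw":0,"dx":0,"dy":0.06,"dz":0,"ax":0,"ay":0,"az":0},
    {"claw":0,"dx":0,"dy":0.09,"dz":0,"ax":0,"ay":0,"az":0},
    {"claw":0,"dx":0,"dy":0.12,"dz":0,"ax":0,"ay":0,"az":0},
    {"claw":0,"dx":0,"dy":0.15,"dz":0,"ax":0,"ay":0,"az":0},
    {"claw":0,"dx":0,"dy":0.18,"dz":0,"ax":0,"ay":0,"az":0},
    {"claw":0,"dx":0,"dy":0.21,"dz":0,"ax":0,"ay":0,"az":0},
    {"claw":0,"dx":0,"dy":0.24,"dz":0,"ax":0,"ay":0,"az":0}
  ]
}}

```text
time_s: 15.17
position: [590.1, -32.5, 88.5]
tcp_rot: [-0.278, 3.127, -0.002]
ft_force: [-2.1, -1.2, 10.2]
width: 27.8
finger_force: 35.0
```

>>> {"api": "send_rows", "payload": {
  "commands": [
    {"claw":0,"dx":0,"dy":0.03,"dz":0,"ax":0,"ay":0,"az":0},
    {"claw":0,"dx":0,"dy":0.06,"dz":0,"ax":0,"ay":0,"az":0},
    {"claw":0,"dx":0,"dy":0.09,"dz":0,"ax":0,"ay":0,"az":0},
    {"claw":0,"dx":0,"dy":0.12,"dz":0,"ax":0,"ay":0,"az":0},
    {"claw":0,"dx":0,"dy":0.15,"dz":0,"ax":0,"ay":0,"az":0},
    {"claw":0,"dx":0,"dy":0.18,"dz":0,"ax":0,"ay":0,"az":0},
    {"claw":0,"dx":0,"dy":0.21,"dz":0,"ax":0,"ay":0,"az":0},
    {"claw":0,"dx":0,"dy":0.24,"dz":0,"ax":0,"ay":0,"az":0}
  ]
}}

```text
time_s: 15.83
position: [585.1, -4.1, 88.5]
tcp_rot: [-0.278, 3.127, -0.002]
ft_force: [-2.7, -1.3, 9.8]
width: 28.0
finger_force: 35.0
```

>>> {"api": "send_rows", "payload": {
  "commands": [
    {"claw":0,"dx":0,"dy":0.03,"dz":0,"ax":0,"ay":0,"az":0},
    {"claw":0,"dx":0,"dy":0.06,"dz":0,"ax":0,"ay":0,"az":0},
    {"claw":0,"dx":0,"dy":0.09,"dz":0,"ax":0,"ay":0,"az":0},
    {"claw":0,"dx":0,"dy":0.12,"dz":0,"ax":0,"ay":0,"az":0},
    {"claw":0,"dx":0,"dy":0.15,"dz":0,"ax":0,"ay":0,"az":0},
    {"claw":0,"dx":0,"dy":0.18,"dz":0,"ax":0,"ay":0,"az":0},
    {"claw":0,"dx":0,"dy":0.21,"dz":0,"ax":0,"ay":0,"az":0},
    {"claw":0,"dx":0,"dy":0.24,"dz":0,"ax":0,"ay":0,"az":0}
  ]
}}

```text
time_s: 16.5
position: [580.0, 24.4, 88.4]
tcp_rot: [-0.278, 3.127, -0.001]
ft_force: [-2.5, -1.0, 10.2]
width: 27.9
finger_force: 35.0
```

>>> {"api": "send_rows", "payload": {
  "commands": [
    {"claw":0,"dx":0,"dy":0.03,"dz":0,"ax":0,"ay":0,"az":0},
    {"claw":0,"dx":0,"dy":0.06,"dz":0,"ax":0,"ay":0,"az":0},
    {"claw":0,"dx":0,"dy":0.09,"dz":0,"ax":0,"ay":0,"az":0},
    {"claw":0,"dx":0,"dy":0.12,"dz":0,"ax":0,"ay":0,"az":0},
    {"claw":0,"dx":0,"dy":0.145,"dz":0,"ax":0,"ay":0,"az":0},
    {"claw":0,"dx":0,"dy":0.16,"dz":0,"ax":0,"ay":0,"az":0},
    {"claw":0,"dx":0,"dy":0.165,"dz":0,"ax":0,"ay":0,"az":0},
    {"claw":0,"dx":0,"dy":0.165,"dz":0,"ax":0,"ay":0,"az":0}
  ]
}}

```text
time_s: 17.17
position: [576.5, 44.1, 88.4]
tcp_rot: [-0.279, 3.127, -0.001]
ft_force: [-2.2, -0.2, 9.1]
width: 27.8
finger_force: 35.0
```

```bash
python3 - <<'E'
from h import *
o=get_obs();print(o['time_s'],o['position'],o['tcp_rot'],o['ft_force'],o['torque'])
E
```

```text
17.1667 [576.50344416  44.10002612  88.44705867] [-2.78518040e-01  3.12689966e+00 -8.32606579e-04] [-2.2487861  -0.19294638  9.10611365] [-0.02025188  0.49709996 -0.07879707]
```

Two passes done with the force steady at about 10 N. Easing off, then carrying back over the stand.

>>> {"api": "send_rows", "payload": {
  "commands": [
    {"claw":0,"dx":0,"dy":0,"dz":-0.015,"ax":0,"ay":0,"az":0},
    {"claw":0,"dx":0,"dy":0,"dz":-0.04,"ax":0,"ay":0,"az":0},
    {"claw":0,"dx":0,"dy":0,"dz":-0.07,"ax":0,"ay":0,"az":0},
    {"claw":0,"dx":0,"dy":0,"dz":-0.12,"ax":0,"ay":0,"az":0},
    {"claw":0,"dx":0,"dy":0,"dz":-0.2,"ax":0,"ay":0,"az":0},
    {"claw":0,"dx":0,"dy":0,"dz":-0.3,"ax":0,"ay":0,"az":0},
    {"claw":0,"dx":0,"dy":0,"dz":-0.4,"ax":0,"ay":0,"az":0},
    {"claw":0,"dx":0,"dy":0,"dz":-0.46,"ax":0,"ay":0,"az":0}
  ]
}}

```text
time_s: 17.83
position: [575.6, 44.1, 143.3]
tcp_rot: [-0.278, 3.129, -0.0]
ft_force: [0.2, -0.2, -4.6]
width: 28.1
finger_force: 35.0
```

>>> {"api": "send_rows", "payload": {
  "commands": [
    {"claw":0,"dx":0,"dy":0.03,"dz":0,"ax":0,"ay":0,"az":0},
    {"claw":0,"dx":0,"dy":0.09,"dz":0,"ax":0,"ay":0,"az":0},
    {"claw":0,"dx":0,"dy":0.18,"dz":0,"ax":0,"ay":0,"az":0},
    {"claw":0,"dx":-0.005,"dy":0.3,"dz":0,"ax":0,"ay":0,"az":0},
    {"claw":0,"dx":-0.007,"dy":0.42,"dz":0,"ax":0,"ay":0,"az":0},
    {"claw":0,"dx":-0.01,"dy":0.55,"dz":0,"ax":0,"ay":0,"az":0},
    {"claw":0,"dx":-0.013,"dy":0.69,"dz":0,"ax":0,"ay":0,"az":0},
    {"claw":0,"dx":-0.015,"dy":0.829,"dz":0,"ax":0,"ay":0,"az":0}
  ]
}}

```text
time_s: 18.5
position: [558.3, 144.0, 141.2]
tcp_rot: [0.279, -3.127, -0.0]
ft_force: [0.6, -0.0, -4.4]
width: 27.8
finger_force: 35.0
```

>>> {"api": "send_rows", "payload": {
  "commands": [
    {"claw":0,"dx":0,"dy":0.13,"dz":0,"ax":0,"ay":0,"az":0},
    {"claw":0,"dx":0,"dy":0.25,"dz":0,"ax":0,"ay":0,"az":0},
    {"claw":0,"dx":0,"dy":0.36,"dz":0,"ax":0,"ay":0,"az":0},
    {"claw":0,"dx":-0.005,"dy":0.46,"dz":0,"ax":0,"ay":0,"az":0},
    {"claw":0,"dx":-0.007,"dy":0.56,"dz":0,"ax":0,"ay":0,"az":0},
    {"claw":0,"dx":-0.01,"dy":0.65,"dz":0,"ax":0,"ay":0,"az":0},
    {"claw":0,"dx":-0.013,"dy":0.74,"dz":0,"ax":0,"ay":0,"az":0},
    {"claw":0,"dx":-0.015,"dy":0.829,"dz":0,"ax":0,"ay":0,"az":0}
  ]
}}

```text
time_s: 19.17
position: [543.8, 241.4, 142.2]
tcp_rot: [0.278, -3.129, 0.0]
ft_force: [-0.0, -0.4, -4.3]
width: 27.8
finger_force: 35.0
```

>>> {"api": "send_rows", "payload": {
  "commands": [
    {"claw":0,"dx":0,"dy":0.1,"dz":0,"ax":0,"ay":0,"az":0.01},
    {"claw":0,"dx":0,"dy":0.23,"dz":0,"ax":0,"ay":0,"az":0.03},
    {"claw":0,"dx":0,"dy":0.37,"dz":0,"ax":0,"ay":0,"az":0.05},
    {"claw":0,"dx":-0.005,"dy":0.51,"dz":0,"ax":0,"ay":0,"az":0.075},
    {"claw":0,"dx":-0.007,"dy":0.64,"dz":0,"ax":0,"ay":0,"az":0.1},
    {"claw":0,"dx":-0.01,"dy":0.74,"dz":0,"ax":0,"ay":0,"az":0.115},
    {"claw":0,"dx":-0.013,"dy":0.81,"dz":0,"ax":0,"ay":0,"az":0.121},
    {"claw":0,"dx":-0.015,"dy":0.829,"dz":0,"ax":0,"ay":0,"az":0.122}
  ]
}}

```text
time_s: 19.83
position: [527.8, 340.5, 142.2]
tcp_rot: [0.322, 3.125, 0.001]
ft_force: [-0.1, 0.1, -5.0]
width: 27.8
finger_force: 35.0
```

```bash
python3 - <<'E'
from h import *
import pickle
c0=pickle.load(open('c3.pkl','rb'))[0]
c=cam('wrist','w6.png');t=cam('top');s=cam('scene');pickle.dump((c,s,t),open('c6.pkl','wb'))
o=get_obs();print(o['time_s'],o['position'],o['tcp_rot'],o['ft_force'],o['torque'])
for x in(c0,c):
    h=cv2.cvtColor(x['image'],cv2.COLOR_RGB2HSV);m=cv2.inRange(h,(3,80,40),(16,200,255));z=np.zeros_like(m);z[230:400,262:372]=m[230:400,262:372]
    n,l,st,ce=cv2.connectedComponentsWithStats(z);i=1+st[1:,4].argmax();print(st[i],ce[i])
cr=np.hstack([x['image'][150:400,220:420] for x in(c0,c)]);cv2.imwrite('pics/c6.png',cv2.resize(cr,(800,500))[:,:,::-1])
E
```

```text
19.9833 [528.00037692 338.67438901 142.11646337] [-3.20961267e-01 -3.12504918e+00  9.44028588e-04] [-0.0273972   0.49510259 -4.03278459] [-0.01743184 -0.05904397  0.02072472]
[ 262  230  110  103 7392] [314.44507576 291.25311147]
[ 272  246  100   87 5722] [320.99458231 294.46347431]
```

View pics/c6.png

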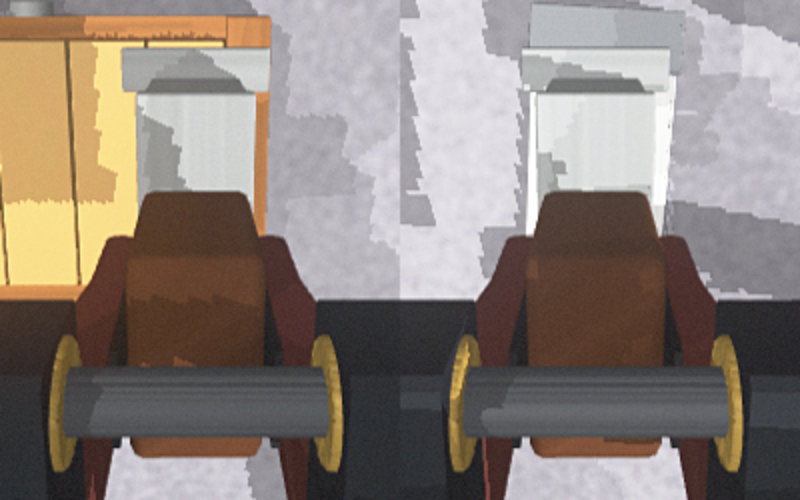

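The roller's pose in the grip is identical before and after (yoke plate at crop y≈50, block top at 255), so it hasn't slipped. Lowering straight onto the stand.

>>> {"api": "send_rows", "payload": {
  "commands": [
    {"claw":0,"dx":0,"dy":0,"dz":0.04,"ax":0,"ay":0,"az":0},
    {"claw":0,"dx":0,"dy":0,"dz":0.11,"ax":0,"ay":0,"az":0},
    {"claw":0,"dx":0,"dy":0,"dz":0.19,"ax":0,"ay":0,"az":0},
    {"claw":0,"dx":0,"dy":0,"dz":0.27,"ax":0,"ay":0,"az":0},
    {"claw":0,"dx":0,"dy":0,"dz":0.34,"ax":0,"ay":0,"az":0},
    {"claw":0,"dx":0,"dy":0,"dz":0.39,"ax":0,"ay":0,"az":0},
    {"claw":0,"dx":0,"dy":0,"dz":0.42,"ax":0,"ay":0,"az":0},
    {"claw":0,"dx":0,"dy":0,"dz":0.44,"ax":0,"ay":0,"az":0}
  ]
}}

```text
time_s: 20.65
position: [527.8, 338.5, 88.5]
tcp_rot: [-0.323, -3.124, 0.001]
ft_force: [-0.6, -0.1, -4.9]
width: 27.6
finger_force: 35.0
```

>>> {"api": "send_rows", "payload": {
  "commands": [
    {"claw":0,"dx":0,"dy":0,"dz":0.01,"ax":0,"ay":0,"az":0},
    {"claw":0,"dx":0,"dy":0,"dz":0.02,"ax":0,"ay":0,"az":0},
    {"claw":0,"dx":0,"dy":0,"dz":0.03,"ax":0,"ay":0,"az":0},
    {"claw":0,"dx":0,"dy":0,"dz":0.04,"ax":0,"ay":0,"az":0},
    {"claw":0,"dx":0,"dy":0,"dz":0.05,"ax":0,"ay":0,"az":0},
    {"claw":0,"dx":0,"dy":0,"dz":0.057,"ax":0,"ay":0,"az":0},
    {"claw":0,"dx":0,"dy":0,"dz":0.063,"ax":0,"ay":0,"az":0},
    {"claw":0,"dx":0,"dy":0,"dz":0.063,"ax":0,"ay":0,"az":0}
  ]
}}

```text
time_s: 21.32
position: [528.2, 338.8, 82.3]
tcp_rot: [0.323, 3.125, 0.0]
ft_force: [-1.3, 0.1, 0.4]
width: 28.0
finger_force: 35.0
```

```bash
python3 - <<'E'
from h import *
o=get_obs();print(o['time_s'],o['position'],o['ft_force'],o['torque'])
E
```

```text
21.3167 [528.17691683 338.78201696  82.33740421] [-1.32042751  0.08201578  0.36854852] [-0.09807988  0.13517719  0.00779499]
```

It's seated: z is 82.3 as at pick-up, and the load is on the stand. Releasing and rising.

>>> {"api": "send_rows", "payload": {
  "commands": [
    {"claw":0.35,"dx":0,"dy":0,"dz":0,"ax":0,"ay":0,"az":0},
    {"claw":0.4,"dx":0,"dy":0,"dz":0,"ax":0,"ay":0,"az":0},
    {"claw":0.5,"dx":0,"dy":0,"dz":0,"ax":0,"ay":0,"az":0},
    {"claw":0.6,"dx":0,"dy":0,"dz":0,"ax":0,"ay":0,"az":0},
    {"claw":0.7,"dx":0,"dy":0,"dz":0,"ax":0,"ay":0,"az":0},
    {"claw":0.8,"dx":0,"dy":0,"dz":0,"ax":0,"ay":0,"az":0},
    {"claw":0.8,"dx":0,"dy":0,"dz":-0.02,"ax":0,"ay":0,"az":0},
    {"claw":0.8,"dx":0,"dy":0,"dz":-0.06,"ax":0,"ay":0,"az":0}
  ]
}}

```text
time_s: 21.98
position: [527.6, 338.5, 88.8]
tcp_rot: [-0.323, -3.124, 0.001]
ft_force: [-0.5, 0.6, 0.1]
width: 69.5
finger_force: 0.0
```

>>> {"api": "send_rows", "payload": {
  "commands": [
    {"claw":0.8,"dx":0,"dy":0,"dz":-0.06,"ax":0,"ay":0,"az":0},
    {"claw":0.8,"dx":0,"dy":0,"dz":-0.15,"ax":0,"ay":0,"az":0},
    {"claw":0.8,"dx":0,"dy":0,"dz":-0.26,"ax":0,"ay":0,"az":0},
    {"claw":0.8,"dx":0,"dy":0,"dz":-0.4,"ax":0,"ay":0,"az":0},
    {"claw":0.8,"dx":0,"dy":0,"dz":-0.55,"ax":0,"ay":0,"az":0},
    {"claw":0.8,"dx":0,"dy":0,"dz":-0.7,"ax":0,"ay":0,"az":0},
    {"claw":0.8,"dx":0,"dy":0,"dz":-0.82,"ax":0,"ay":0,"az":0},
    {"claw":0.8,"dx":0,"dy":0,"dz":-0.9,"ax":0,"ay":0,"az":0}
  ]
}}

```text
time_s: 22.65
position: [529.0, 339.2, 200.2]
tcp_rot: [0.322, 3.122, 0.003]
ft_force: [0.0, 0.4, 0.4]
width: 70.4
finger_force: 0.0
```

```bash
python3 - <<'E'
from h import *
import pickle
c=cam('wrist');s=cam('scene');t=cam('top');pickle.dump((c,s,t),open('c7.pkl','wb'))
o=get_obs();print(o['time_s'],o['position'],o['tcp_rot'],o['ft_force'])
# jar, lunchbox, spoon positions relative to the bail
for n,x,u,v in(('jar',t,441,171),('box',t,459,235),('spoon',t,347,180)): print(n,onz(x,u,v,{'jar':100,'box':53,'spoon':10}[n])[:2])
a=cv2.resize(s['image'][190:310,210:350],(400,343),interpolation=cv2.INTER_CUBIC)
b=cv2.resize(s['image'][220:340,380:520],(400,343),interpolation=cv2.INTER_CUBIC)
cv2.imwrite('pics/c7.png',np.hstack([a,b])[:,:,::-1])
E
```

```text
22.8 [528.62635827 339.04650414 198.27428304] [3.22496464e-01 3.12309282e+00 1.78707836e-03] [ 0.06033367  0.41085954 -0.63470934]
jar [ 706.51670727 -274.22926189]
box [ 537.68484099 -329.30484964]
spoon [704.40699671 -28.34560413]
```

View pics/c7.png

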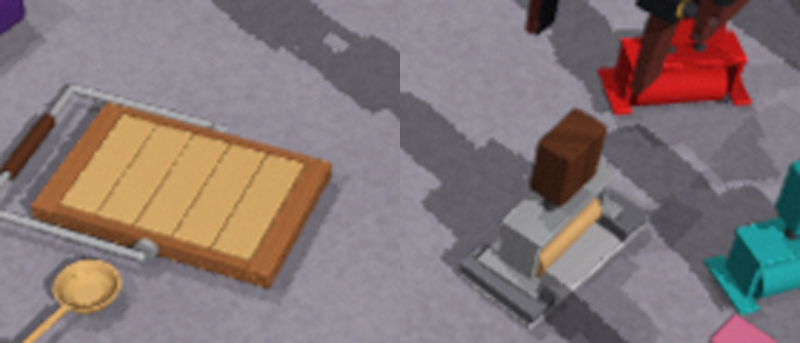

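The slats are flush and the roller stands upright on its stand, untouched. That was my tenth picture, so everything from here is numeric. Next I travel over to the bail grip, offset 10 mm to −x for jar clearance.

>>> {"api": "send_rows", "payload": {
  "commands": [
    {"claw":0.8,"dx":-0.01,"dy":-0.03,"dz":0,"ax":0,"ay":0,"az":0},
    {"claw":0.8,"dx":-0.04,"dy":-0.1,"dz":0,"ax":0,"ay":0,"az":0},
    {"claw":0.8,"dx":-0.07,"dy":-0.19,"dz":0,"ax":0,"ay":0,"az":0},
    {"claw":0.8,"dx":-0.11,"dy":-0.3,"dz":0,"ax":0,"ay":0,"az":0},
    {"claw":0.8,"dx":-0.155,"dy":-0.42,"dz":0,"ax":0,"ay":0,"az":0},
    {"claw":0.8,"dx":-0.2,"dy":-0.54,"dz":0,"ax":0,"ay":0,"az":0},
    {"claw":0.8,"dx":-0.245,"dy":-0.67,"dz":0,"ax":0,"ay":0,"az":0},
    {"claw":0.8,"dx":-0.295,"dy":-0.8,"dz":0,"ax":0,"ay":0,"az":0}
  ]
}}

```text
time_s: 23.47
position: [543.1, 235.2, 196.8]
tcp_rot: [-0.324, -3.124, 0.001]
ft_force: [-0.3, 0.1, 0.7]
width: 70.2
finger_force: 0.0
```

>>> {"api": "send_rows", "payload": {
  "commands": [
    {"claw":0.8,"dx":-0.05,"dy":-0.12,"dz":0,"ax":0,"ay":0,"az":0},
    {"claw":0.8,"dx":-0.1,"dy":-0.25,"dz":0,"ax":0,"ay":0,"az":0},
    {"claw":0.8,"dx":-0.15,"dy":-0.37,"dz":0,"ax":0,"ay":0,"az":0},
    {"claw":0.8,"dx":-0.19,"dy":-0.5,"dz":0,"ax":0,"ay":0,"az":0},
    {"claw":0.8,"dx":-0.24,"dy":-0.62,"dz":0,"ax":0,"ay":0,"az":0},
    {"claw":0.8,"dx":-0.29,"dy":-0.75,"dz":0,"ax":0,"ay":0,"az":0},
    {"claw":0.8,"dx":-0.33,"dy":-0.87,"dz":0,"ax":0,"ay":0,"az":0},
    {"claw":0.8,"dx":-0.37,"dy":-1,"dz":0,"ax":0,"ay":0,"az":0}
  ]
}}

```text
time_s: 24.13
position: [561.8, 108.7, 196.9]
tcp_rot: [-0.324, -3.124, 0.001]
ft_force: [-0.8, 0.2, -0.1]
width: 70.4
finger_force: 0.0
```

>>> {"api": "send_rows", "payload": {
  "commands": [
    {"claw":0.8,"dx":-0.05,"dy":-0.12,"dz":0,"ax":0,"ay":0,"az":0},
    {"claw":0.8,"dx":-0.1,"dy":-0.25,"dz":0,"ax":0,"ay":0,"az":0},
    {"claw":0.8,"dx":-0.15,"dy":-0.37,"dz":0,"ax":0,"ay":0,"az":0},
    {"claw":0.8,"dx":-0.19,"dy":-0.5,"dz":0,"ax":0,"ay":0,"az":0},
    {"claw":0.8,"dx":-0.24,"dy":-0.62,"dz":0,"ax":0,"ay":0,"az":0},
    {"claw":0.8,"dx":-0.29,"dy":-0.75,"dz":0,"ax":0,"ay":0,"az":0},
    {"claw":0.8,"dx":-0.33,"dy":-0.87,"dz":0,"ax":0,"ay":0,"az":0},
    {"claw":0.8,"dx":-0.37,"dy":-1,"dz":0,"ax":0,"ay":0,"az":0}
  ]
}}

```text
time_s: 24.8
position: [580.4, -17.8, 196.9]
tcp_rot: [-0.324, -3.124, 0.0]
ft_force: [0.2, -0.1, 0.5]
width: 70.4
finger_force: 0.0
```

>>> {"api": "send_rows", "payload": {
  "commands": [
    {"claw":0.8,"dx":-0.05,"dy":-0.12,"dz":0,"ax":0,"ay":0,"az":-0.015},
    {"claw":0.8,"dx":-0.1,"dy":-0.26,"dz":0,"ax":0,"ay":0,"az":-0.03},
    {"claw":0.8,"dx":-0.16,"dy":-0.41,"dz":0,"ax":0,"ay":0,"az":-0.05},
    {"claw":0.8,"dx":-0.22,"dy":-0.57,"dz":0,"ax":0,"ay":0,"az":-0.07},
    {"claw":0.8,"dx":-0.28,"dy":-0.73,"dz":0,"ax":0,"ay":0,"az":-0.09},
    {"claw":0.8,"dx":-0.34,"dy":-0.87,"dz":0,"ax":0,"ay":0,"az":-0.11},
    {"claw":0.8,"dx":-0.4,"dy":-1,"dz":0,"ax":0,"ay":0,"az":-0.12},
    {"claw":0.8,"dx":-0.44,"dy":-1,"dz":0,"ax":0,"ay":0,"az":-0.122}
  ]
}}

```text
time_s: 25.47
position: [607.5, -148.1, 196.9]
tcp_rot: [0.275, -3.129, 0.002]
ft_force: [0.1, 0.0, -0.8]
width: 70.7
finger_force: 0.0
```

```bash
python3 - <<'E'
from h import *
import pickle
c=cam('wrist');pickle.dump(c,open('w8.pkl','wb'))
o=get_obs();p=o['position'];print(o['time_s'],p,o['tcp_rot'],o['ft_force'])
q=proj(c,[613.2,-164.8,12]);print('pred',q)
h=cv2.cvtColor(c['image'],cv2.COLOR_RGB2HSV);m=cv2.inRange(h,(0,60,15),(20,255,150))
u0,v0=q.astype(int);z=np.zeros_like(m);x=slice(u0-25,u0+25);y=slice(max(v0-60,0),v0+50);z[y,x]=m[y,x]
n,l,s,ce=cv2.connectedComponentsWithStats(z);
for i in range(1,n):
    if s[i,4]>80:
        v,u=np.nonzero(l==i);print(s[i],ce[i],cv2.minAreaRect(np.array([onz(c,a,b,16)[:2] for a,b in zip(u,v)],np.float32)))
E
```

```text
25.5167 [ 608.53284846 -146.59302933  196.97117966] [-2.73577882e-01  3.12908135e+00 -1.00554115e-03] [ 1.4337621  -0.96852459 -0.49331539]
pred [300.13445519 221.22577474]
[295 190  14  65 831] [301.61371841 221.88447653] ((613.7445678710938, -162.84873962402344), (69.41255950927734, 13.52653694152832), 10.376971244812012)
```

The bail is confirmed at (613.4,-164.2) with yaw 10.3°. Narrowing the fingers to about 30 mm so the inner finger clears the board's rim, then descending.

>>> {"api": "send_rows", "payload": {
  "commands": [
    {"claw":0.7,"dx":0.02,"dy":-0.04,"dz":0.03,"ax":0,"ay":0,"az":0},
    {"claw":0.6,"dx":0.05,"dy":-0.1,"dz":0.1,"ax":0,"ay":0,"az":0},
    {"claw":0.5,"dx":0.068,"dy":-0.15,"dz":0.22,"ax":0,"ay":0,"az":0},
    {"claw":0.35,"dx":0.068,"dy":-0.174,"dz":0.37,"ax":0,"ay":0,"az":0},
    {"claw":0.35,"dx":0.068,"dy":-0.174,"dz":0.54,"ax":0,"ay":0,"az":0},
    {"claw":0.35,"dx":0.068,"dy":-0.174,"dz":0.71,"ax":0,"ay":0,"az":0},
    {"claw":0.35,"dx":0.068,"dy":-0.174,"dz":0.85,"ax":0,"ay":0,"az":0},
    {"claw":0.35,"dx":0.068,"dy":-0.174,"dz":0.95,"ax":0,"ay":0,"az":0}
  ],
  "grip_force": 8
}}

```text
time_s: 26.18
position: [601.9, -164.9, 80.7]
tcp_rot: [0.279, -3.126, -0.002]
ft_force: [-0.9, 0.1, 0.3]
width: 31.1
finger_force: 0.0
```

>>> {"api": "send_rows", "payload": {
  "commands": [
    {"claw":0.35,"dx":0,"dy":0,"dz":0.05,"ax":0,"ay":0,"az":0},
    {"claw":0.35,"dx":0,"dy":0,"dz":0.07,"ax":0,"ay":0,"az":0},
    {"claw":0.35,"dx":0,"dy":0,"dz":0.07,"ax":0,"ay":0,"az":0},
    {"claw":0.35,"dx":0,"dy":0,"dz":0.07,"ax":0,"ay":0,"az":0},
    {"claw":0.35,"dx":0,"dy":0,"dz":0.07,"ax":0,"ay":0,"az":0},
    {"claw":0.35,"dx":0,"dy":0,"dz":0.07,"ax":0,"ay":0,"az":0},
    {"claw":0.35,"dx":0,"dy":0,"dz":0.07,"ax":0,"ay":0,"az":0},
    {"claw":0.35,"dx":0,"dy":0,"dz":0.07,"ax":0,"ay":0,"az":0}
  ]
}}

```text
time_s: 26.85
position: [604.1, -165.9, 75.2]
tcp_rot: [-0.278, 3.128, -0.001]
ft_force: [-0.0, 0.0, -0.6]
width: 30.9
finger_force: 0.0
```

```bash
python3 - <<'E'
from h import *
import pickle
c=cam('wrist','w9.png');pickle.dump(c,open('w9.pkl','wb'))
o=get_obs();p=o['position'];print(o['time_s'],p,o['tcp_rot'],o['ft_force'],o['width'])
for P in([613.4,-164.2,19],[603.5,-166,19],[579,-170.3,19],p): print(proj(c,P).round(1))
h=cv2.cvtColor(c['image'],cv2.COLOR_RGB2HSV);m=cv2.inRange(h,(0,60,15),(20,255,150))
for v in(190,200,210,220,230,240,250): print(v,[(int(a),int(b)) for a,b in zip(*[np.nonzero(np.diff(np.r_[0,m[v,240:400]>0,0].astype(int))==k)[0]+240 for k in(1,-1)]) if b-a>4])
E
```

```text
26.9 [ 604.05643029 -165.87989219   75.111001  ] [-2.78347092e-01  3.12864419e+00 -6.01746176e-04] [ 1.17559582 -0.65944635 -0.24775404] 30.816786502323833
[315.7 267.4]
[315.7 253.7]
[315.7 218.5]
[315.2 286.3]
190 []
200 [(374, 379)]
210 []
220 [(308, 327)]
230 [(308, 322)]
240 [(308, 322)]
250 [(308, 327)]
```

The bar (u 308–323) is centred between the fingers (TCP at u 315). Descending to the bar and closing lightly.

>>> {"api": "send_rows", "payload": {
  "commands": [
    {"claw":0.35,"dx":0,"dy":0,"dz":0.05,"ax":0,"ay":0,"az":0},
    {"claw":0.35,"dx":0,"dy":0,"dz":0.14,"ax":0,"ay":0,"az":0},
    {"claw":0.35,"dx":0,"dy":0,"dz":0.25,"ax":0,"ay":0,"az":0},
    {"claw":0.35,"dx":0,"dy":0,"dz":0.36,"ax":0,"ay":0,"az":0},
    {"claw":0.35,"dx":0,"dy":0,"dz":0.46,"ax":0,"ay":0,"az":0},
    {"claw":0.35,"dx":0,"dy":0,"dz":0.53,"ax":0,"ay":0,"az":0},
    {"claw":0.35,"dx":0,"dy":0,"dz":0.57,"ax":0,"ay":0,"az":0},
    {"claw":0.35,"dx":0,"dy":0,"dz":0.595,"ax":0,"ay":0,"az":0}
  ]
}}

```text
time_s: 27.57
position: [603.3, -165.6, 2.1]
tcp_rot: [0.278, -3.128, -0.001]
ft_force: [-0.1, 0.7, -0.9]
width: 30.4
finger_force: 0.0
```

>>> {"api": "send_rows", "payload": {
  "commands": [
    {"claw":0.3,"dx":0,"dy":0,"dz":0,"ax":0,"ay":0,"az":0},
    {"claw":0.25,"dx":0,"dy":0,"dz":0,"ax":0,"ay":0,"az":0},
    {"claw":0.2,"dx":0,"dy":0,"dz":0,"ax":0,"ay":0,"az":0},
    {"claw":0.1,"dx":0,"dy":0,"dz":0,"ax":0,"ay":0,"az":0},
    {"claw":0,"dx":0,"dy":0,"dz":0,"ax":0,"ay":0,"az":0},
    {"claw":0,"dx":0,"dy":0,"dz":0,"ax":0,"ay":0,"az":0},
    {"claw":0,"dx":0,"dy":0,"dz":0,"ax":0,"ay":0,"az":0},
    {"claw":0,"dx":0,"dy":0,"dz":0,"ax":0,"ay":0,"az":0}
  ],
  "grip_force": 8
}}

```text
time_s: 28.23
position: [604.4, -166.2, 3.9]
tcp_rot: [-0.278, 3.128, -0.001]
ft_force: [-0.6, -0.9, 4.4]
width: 13.8
finger_force: 8.0
```

```bash
python3 - <<'E'
from h import *
o=get_obs();print(o['time_s'],o['position'],o['ft_force'],o['width'],o['finger_force'])
th0=0;
for k,th in enumerate(np.linspace(0,1.74,33)): 
    e=142*(1-np.cos(th))/120,-142*np.sin(th)/120; print(k,round(th,2),np.round(e,3))
E
```

```text
28.2333 [ 604.36819015 -166.22338354    3.90968152] [-0.5957274  -0.85080242  4.39529773] 13.782755708554202 8.000163808465004
0 0.0 [ 0. -0.]
1 0.05 [ 0.002 -0.064]
2 0.11 [ 0.007 -0.128]
3 0.16 [ 0.016 -0.192]
4 0.22 [ 0.028 -0.255]
5 0.27 [ 0.043 -0.318]
6 0.33 [ 0.062 -0.379]
7 0.38 [ 0.085 -0.44 ]
8 0.44 [ 0.11  -0.499]
9 0.49 [ 0.139 -0.556]
10 0.54 [ 0.171 -0.612]
11 0.6 [ 0.205 -0.666]
12 0.65 [ 0.243 -0.718]
13 0.71 [ 0.284 -0.769]
14 0.76 [ 0.327 -0.816]
15 0.82 [ 0.372 -0.862]
16 0.87 [ 0.42  -0.904]
17 0.92 [ 0.471 -0.945]
18 0.98 [ 0.523 -0.982]
19 1.03 [ 0.577 -1.016]
20 1.09 [ 0.633 -1.048]
21 1.14 [ 0.691 -1.076]
22 1.2 [ 0.75  -1.101]
23 1.25 [ 0.811 -1.123]
24 1.3 [ 0.872 -1.142]
25 1.36 [ 0.935 -1.157]
26 1.41 [ 0.998 -1.169]
27 1.47 [ 1.062 -1.177]
28 1.52 [ 1.126 -1.182]
29 1.58 [ 1.191 -1.183]
30 1.63 [ 1.255 -1.181]
31 1.69 [ 1.319 -1.176]
32 1.74 [ 1.383 -1.166]
```

The bar is gripped at 13.8 mm. Swinging it along the 142 mm arc.

>>> {"api": "send_rows", "payload": {
  "commands": [
    {"claw":0,"dx":0,"dy":0.002,"dz":-0.064,"ax":0,"ay":0,"az":0},
    {"claw":0,"dx":0,"dy":0.007,"dz":-0.128,"ax":0,"ay":0,"az":0},
    {"claw":0,"dx":0,"dy":0.016,"dz":-0.192,"ax":0,"ay":0,"az":0},
    {"claw":0,"dx":0,"dy":0.028,"dz":-0.255,"ax":0,"ay":0,"az":0},
    {"claw":0,"dx":0,"dy":0.043,"dz":-0.318,"ax":0,"ay":0,"az":0},
    {"claw":0,"dx":0,"dy":0.062,"dz":-0.379,"ax":0,"ay":0,"az":0},
    {"claw":0,"dx":0,"dy":0.085,"dz":-0.44,"ax":0,"ay":0,"az":0},
    {"claw":0,"dx":0,"dy":0.11,"dz":-0.499,"ax":0,"ay":0,"az":0}
  ]
}}

```text
time_s: 28.9
position: [602.1, -153.9, 64.8]
tcp_rot: [-0.279, 3.128, -0.004]
ft_force: [0.9, -6.0, 1.8]
width: 13.4
finger_force: 8.0
```

>>> {"api": "send_rows", "payload": {
  "commands": [
    {"claw":0,"dx":0,"dy":0.029,"dz":-0.057,"ax":0,"ay":0,"az":0},
    {"claw":0,"dx":0,"dy":0.061,"dz":-0.113,"ax":0,"ay":0,"az":0},
    {"claw":0,"dx":0,"dy":0.095,"dz":-0.167,"ax":0,"ay":0,"az":0},
    {"claw":0,"dx":0,"dy":0.133,"dz":-0.219,"ax":0,"ay":0,"az":0},
    {"claw":0,"dx":0,"dy":0.174,"dz":-0.27,"ax":0,"ay":0,"az":0},
    {"claw":0,"dx":0,"dy":0.217,"dz":-0.317,"ax":0,"ay":0,"az":0},
    {"claw":0,"dx":0,"dy":0.262,"dz":-0.363,"ax":0,"ay":0,"az":0},
    {"claw":0,"dx":0,"dy":0.31,"dz":-0.405,"ax":0,"ay":0,"az":0}
  ]
}}

```text
time_s: 29.57
position: [596.3, -119.6, 115.0]
tcp_rot: [-0.279, 3.126, -0.011]
ft_force: [-0.3, -12.3, 10.6]
width: 13.4
finger_force: 8.0
```

```bash
python3 - <<'E'
from h import *
o=get_obs();print(o['time_s'],o['position'],o['ft_force'],o['width'],o['finger_force'])
E
```

```text
29.5667 [ 596.34925356 -119.56714791  115.03869077] [ -0.34072249 -12.27035894  10.63456108] 13.409359474203029 7.985976096242666
```

The bar is rolling down the −y pad, roughly 5 mm towards the tips, which loads the handle radially. I'll loosen to a ~19 mm cage around the bar and lower the tool 6 mm. The vertical −y finger still blocks the handle from falling back.

>>> {"api": "send_rows", "payload": {
  "commands": [
    {"claw":0.17,"dx":0,"dy":0,"dz":0,"ax":0,"ay":0,"az":0},
    {"claw":0.19,"dx":0,"dy":0,"dz":0,"ax":0,"ay":0,"az":0},
    {"claw":0.21,"dx":0,"dy":0,"dz":0.01,"ax":0,"ay":0,"az":0},
    {"claw":0.22,"dx":0,"dy":0,"dz":0.02,"ax":0,"ay":0,"az":0},
    {"claw":0.22,"dx":0,"dy":0,"dz":0.03,"ax":0,"ay":0,"az":0},
    {"claw":0.22,"dx":0,"dy":0,"dz":0.04,"ax":0,"ay":0,"az":0},
    {"claw":0.22,"dx":0,"dy":0,"dz":0.05,"ax":0,"ay":0,"az":0},
    {"claw":0.22,"dx":0,"dy":0,"dz":0.05,"ax":0,"ay":0,"az":0}
  ]
}}

```text
time_s: 30.23
position: [594.6, -116.1, 105.2]
tcp_rot: [0.278, -3.128, -0.001]
ft_force: [0.6, -2.8, 2.5]
width: 19.2
finger_force: 1.6
```

```bash
python3 - <<'E'
from h import *
import pickle
s=cam('scene');t=cam('top');pickle.dump((s,t),open('c10.pkl','wb'));o=get_obs();print(o['time_s'],o['position'],o['ft_force'],o['width'],o['finger_force'])
B=np.array([588.1,-25,0]);bx=np.array([.984,.178,0]);by=np.array([-.178,.984,0])
h=cv2.cvtColor(s['image'],cv2.COLOR_RGB2HSV);gray=s['image'].mean(2)
# look for the dark grip bar ends (+-30 mm along x, clear of the fingers) at candidate angles
for th in(0,.7,.75,.8,.85,.9,.95):
    q=[proj(s,B+bx*x-by*142*np.cos(th)+[0,0,12+142*np.sin(th)]) for x in(24,32)]
    print(th,[(k.round().astype(int).tolist(),h[int(k[1]),int(k[0])].tolist()) for k in q])
E
```

```text
30.3333 [ 594.56206307 -115.97255219  105.38074081] [ 0.55266678 -2.11441785  1.7068826 ] 19.326088329976113 1.371871568262577
0 [([215, 248], [132, 23, 111]), ([213, 250], [132, 17, 151])]
0.7 [([222, 222], [162, 21, 122]), ([220, 224], [129, 17, 148])]
0.75 [([223, 221], [6, 40, 95]), ([221, 223], [135, 12, 125])]
0.8 [([225, 219], [10, 164, 70]), ([223, 222], [0, 4, 142])]
0.85 [([227, 218], [9, 166, 77]), ([225, 221], [8, 57, 103])]
0.9 [([229, 217], [10, 168, 76]), ([227, 220], [9, 159, 77])]
0.95 [([231, 216], [9, 163, 72]), ([229, 219], [9, 162, 77])]
```

The bar is still caged at θ≈0.85–0.9, and the −y finger is carrying a 2 N load. Continuing over the top.

>>> {"api": "send_rows", "payload": {
  "commands": [
    {"claw":0.22,"dx":0,"dy":0.051,"dz":-0.041,"ax":0,"ay":0,"az":0},
    {"claw":0.22,"dx":0,"dy":0.103,"dz":-0.078,"ax":0,"ay":0,"az":0},
    {"claw":0.22,"dx":0,"dy":0.157,"dz":-0.112,"ax":0,"ay":0,"az":0},
    {"claw":0.22,"dx":0,"dy":0.213,"dz":-0.144,"ax":0,"ay":0,"az":0},
    {"claw":0.22,"dx":0,"dy":0.271,"dz":-0.172,"ax":0,"ay":0,"az":0},
    {"claw":0.22,"dx":0,"dy":0.33,"dz":-0.197,"ax":0,"ay":0,"az":0},
    {"claw":0.22,"dx":0,"dy":0.391,"dz":-0.219,"ax":0,"ay":0,"az":0},
    {"claw":0.22,"dx":0,"dy":0.452,"dz":-0.238,"ax":0,"ay":0,"az":0}
  ]
}}

```text
time_s: 31.0
position: [584.8, -61.6, 134.5]
tcp_rot: [0.279, -3.129, -0.001]
ft_force: [-0.4, -1.9, 0.2]
width: 19.4
finger_force: 0.4
```

>>> {"api": "send_rows", "payload": {
  "commands": [
    {"claw":0.22,"dx":0,"dy":0.063,"dz":-0.015,"ax":0,"ay":0,"az":0},
    {"claw":0.22,"dx":0,"dy":0.126,"dz":-0.027,"ax":0,"ay":0,"az":0},
    {"claw":0.22,"dx":0,"dy":0.19,"dz":-0.035,"ax":0,"ay":0,"az":0},
    {"claw":0.22,"dx":0,"dy":0.254,"dz":-0.04,"ax":0,"ay":0,"az":0},
    {"claw":0.22,"dx":0,"dy":0.319,"dz":-0.041,"ax":0,"ay":0,"az":0},
    {"claw":0.22,"dx":0,"dy":0.383,"dz":-0.039,"ax":0,"ay":0,"az":0},
    {"claw":0.22,"dx":0,"dy":0.447,"dz":-0.034,"ax":0,"ay":0,"az":0},
    {"claw":0.22,"dx":0,"dy":0.511,"dz":-0.024,"ax":0,"ay":0,"az":0}
  ]
}}

```text
time_s: 31.67
position: [574.3, -1.6, 137.1]
tcp_rot: [0.278, -3.129, -0.0]
ft_force: [0.0, -0.5, 0.5]
width: 19.1
finger_force: 0.0
```

```bash
cat > bail.py <<'E'
from h import *
def bail(s):
    B=np.array([588.1,-25,0]);bx=np.array([.984,.178,0]);by=np.array([-.178,.984,0]);h=cv2.cvtColor(s['image'],cv2.COLOR_RGB2HSV)
    for th in(0,.9,1.3,1.4,1.5,1.55,1.6,1.65,1.7,1.75,1.8,1.85,1.9):
        q=[proj(s,B+bx*x-by*142*np.cos(th)+[0,0,12+142*np.sin(th)]) for x in(22,30)]
        print(th,[(k.round().astype(int).tolist(),h[int(k[1]),int(k[0])].tolist()) for k in q])
E
python3 - <<'E'
from bail import *
s=cam('scene');o=get_obs();print(o['time_s'],o['position'],o['ft_force'],o['width'],o['finger_force']);bail(s)
E
```

```text
31.7167 [ 5.73639194e+02 -3.46518271e-01  1.36732586e+02] [-0.7831655   1.93116386 -0.42271278] 19.23663019059859 0.0
0 [([215, 247], [135, 20, 156]), ([214, 249], [135, 16, 158])]
0.9 [([229, 217], [136, 18, 159]), ([227, 219], [131, 18, 156])]
1.3 [([249, 213], [133, 17, 106]), ([247, 216], [133, 21, 107])]
1.4 [([254, 214], [135, 17, 146]), ([253, 216], [130, 22, 105])]
1.5 [([260, 215], [135, 16, 161]), ([259, 217], [139, 18, 160])]
1.55 [([263, 215], [136, 18, 158]), ([262, 218], [138, 16, 161])]
1.6 [([266, 216], [133, 20, 156]), ([265, 219], [130, 15, 158])]
1.65 [([270, 217], [135, 17, 123]), ([268, 220], [134, 18, 152])]
1.7 [([273, 218], [9, 158, 63]), ([271, 221], [10, 171, 64])]
1.75 [([276, 219], [10, 172, 74]), ([274, 222], [9, 161, 76])]
1.8 [([279, 221], [143, 14, 142]), ([277, 223], [135, 22, 139])]
1.85 [([282, 222], [140, 15, 158]), ([280, 225], [135, 19, 158])]
1.9 [([285, 224], [138, 16, 158]), ([283, 226], [136, 18, 157])]
```

The bar is at θ≈1.73, past upright, and resting on the +y finger. Opening gradually lets it down onto its stop, then I rise clear.

>>> {"api": "send_rows", "payload": {
  "commands": [
    {"claw":0.26,"dx":0,"dy":0,"dz":0,"ax":0,"ay":0,"az":0},
    {"claw":0.3,"dx":0,"dy":0,"dz":0,"ax":0,"ay":0,"az":0},
    {"claw":0.35,"dx":0,"dy":0.01,"dz":0,"ax":0,"ay":0,"az":0},
    {"claw":0.42,"dx":0,"dy":0.02,"dz":0,"ax":0,"ay":0,"az":0},
    {"claw":0.52,"dx":0,"dy":0.04,"dz":0,"ax":0,"ay":0,"az":0},
    {"claw":0.65,"dx":0,"dy":0.06,"dz":0,"ax":0,"ay":0,"az":0},
    {"claw":0.8,"dx":0,"dy":0.06,"dz":0,"ax":0,"ay":0,"az":0},
    {"claw":0.8,"dx":0,"dy":0.06,"dz":0,"ax":0,"ay":0,"az":0}
  ]
}}

```text
time_s: 32.38
position: [573.3, 4.7, 137.3]
tcp_rot: [-0.279, 3.129, -0.0]
ft_force: [0.8, -1.3, 0.3]
width: 59.8
finger_force: 0.0
```

>>> {"api": "send_rows", "payload": {
  "commands": [
    {"claw":0.8,"dx":0,"dy":0,"dz":-0.06,"ax":0,"ay":0,"az":0},
    {"claw":0.8,"dx":0,"dy":0,"dz":-0.15,"ax":0,"ay":0,"az":0},
    {"claw":0.8,"dx":0,"dy":0,"dz":-0.28,"ax":0,"ay":0,"az":0},
    {"claw":0.8,"dx":0,"dy":0,"dz":-0.42,"ax":0,"ay":0,"az":0},
    {"claw":0.8,"dx":0,"dy":0,"dz":-0.57,"ax":0,"ay":0,"az":0},
    {"claw":0.8,"dx":0,"dy":0,"dz":-0.72,"ax":0,"ay":0,"az":0},
    {"claw":0.8,"dx":0,"dy":0,"dz":-0.83,"ax":0,"ay":0,"az":0},
    {"claw":0.8,"dx":0,"dy":0,"dz":-0.9,"ax":0,"ay":0,"az":0}
  ]
}}

```text
time_s: 33.05
position: [574.3, 4.5, 248.2]
tcp_rot: [-0.278, 3.126, -0.001]
ft_force: [0.5, -0.3, -0.2]
width: 70.1
finger_force: 0.0
```

```bash
python3 - <<'E'
from bail import *
import pickle
s=cam('scene');t=cam('top');o=get_obs();print(o['time_s'],o['position'],o['ft_force'],o['width'],o['finger_force']);bail(s)
s0=pickle.load(open('c0.pkl','rb'))['scene']; s7=pickle.load(open('c7.pkl','rb'))[1]
for n,(x0,y0,x1,y1) in {'roller':(425,255,470,330),'box':(150,165,222,222),'jar':(128,208,170,265),'bowl':(295,322,366,382),'spoon':(175,278,240,350)}.items():
    d=np.abs(s['image'][y0:y1,x0:x1].astype(int)-s0['image'][y0:y1,x0:x1]).max(2);print(n,(d>60).sum(),d.size)
E
```

```text
33.15 [574.5272651    4.47469312 247.62442929] [0.43508252 0.69163586 0.6267783 ] 70.2403306026934 0.0
0 [([215, 247], [132, 21, 157]), ([214, 249], [137, 15, 156])]
0.9 [([229, 217], [136, 18, 155]), ([227, 219], [129, 16, 155])]
1.3 [([249, 213], [133, 17, 106]), ([247, 216], [133, 22, 106])]
1.4 [([254, 214], [133, 19, 159]), ([253, 216], [133, 15, 154])]
1.5 [([260, 215], [134, 18, 157]), ([259, 217], [138, 16, 156])]
1.55 [([263, 215], [135, 20, 155]), ([262, 218], [134, 18, 159])]
1.6 [([266, 216], [133, 20, 153]), ([265, 219], [130, 19, 157])]
1.65 [([270, 217], [136, 19, 151]), ([268, 220], [134, 18, 152])]
1.7 [([273, 218], [132, 24, 107]), ([271, 221], [136, 21, 155])]
1.75 [([276, 219], [163, 21, 110]), ([274, 222], [171, 35, 96])]
1.8 [([279, 221], [9, 168, 82]), ([277, 223], [9, 145, 74])]
1.85 [([282, 222], [146, 17, 123]), ([280, 225], [165, 24, 107])]
1.9 [([285, 224], [138, 17, 154]), ([283, 226], [138, 17, 152])]
roller 3 3375
box 0 4104
jar 0 2394
bowl 0 4260
spoon 0 4680
```

The handle rests at 1.80 rad and the roller is parked. The lunchbox, jar, bowl and spoon haven't moved, and the arm is clear.

```bash
python3 -c "
from rig import workorder
print(workorder.close_job())"
```

```text
the job is handed in; nothing more can be done
None
```

The job is handed in at about 33 s of the 69 s limit: all five slats were rolled in two passes at a steady drum load of about 14–15 N (a flush finish seen on camera, not measured), the roller is back upright on its stand, the carry handle rests on its stop at about 1.80 rad, and the lunchbox, jar, bowl and spoon did not move.

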